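# Put the potter's trimming tools back in their tray

### The job

Put the trimming tools away in the tray: lay the wooden rib, the loop tool and the teal pen flat, each in the pocket cut for it (the short broad pocket for the rib, the long one with the broad head bay for the loop tool, the narrow one for the pen), with the loop and the pen's white writing tip toward the tray's red end. The pen now lies in the loop tool's pocket and the glaze jar stands across the pen's pocket: stand the jar upright in the middle of the round cork mat. Do not disturb the yellow bulb, the tumbler or the bowl.

Things in the scene. Friction and masses are not known exactly. Their poses are not given: they have to be found in the camera images.
- tray: Fixed tool tray: plywood board 214 (x) x 222 (y) x 6 mm, origin under its centre, on the table. A batten 7 thick and 19 high stands at each y end: red at -y, dark wood at +y; the x sides are open. Three fixed wooden blocks sit on the board side by side along x, 70 mm apart, in an order that varies, their axes parallel to the tray's.
- rib_place: Fixed block (mm) 68 (x) x 206 (y) x 15 high, light wood, black floor; origin under its centre. Pocket floor at z 5, sides up to z 15. A finger channel at floor level crosses its whole width from y -44 to +44. -y points to the red end. Pocket for the wooden rib: centred on the origin, 136 long (y from -68 to +68), 60 wide outside the channel.
- loop_place: Fixed block (mm) 68 (x) x 206 (y) x 15 high, light wood, black floor; origin under its centre. Pocket floor at z 5, sides up to z 15. A finger channel at floor level crosses its whole width from y -32 to +32. -y points to the red end. Pocket for the loop tool: centred on the origin, 194 long (y from -97 to +97); 46 wide on the -y (red) side of the channel, for the loop, 24 wide on the +y side, for the handle.
- pen_place: Fixed block (mm) 68 (x) x 206 (y) x 15 high, light wood, black floor; origin under its centre. Pocket floor at z 5, sides up to z 15. A finger channel at floor level crosses its whole width from y -32 to +32. -y points to the red end. Pocket for the pen: centred on the origin, 156 long (y from -78 to +78), 20 wide outside the channel.
- mat: Fixed round cork mat on the table at the left, 92 mm across, 4 thick; origin at the centre of its underside. Mind the potter's wheel beyond the table: its fixed disc, 542 across, centred at world x 865, y 140, overhangs the table's far part from z 88 up to z 150 (with its clamps).
- jar: Closed glass glaze jar, pale contents, whitish screw lid, 56 mm across, 86 high, 0.14 to 0.28 kg; origin under its centre, z up. The body is 56 across up to z 77, the lid 48 above that. At the start it stands in the finger channel of pen_place, on the channel's floor, within 4 mm of the block's centre.
- pen: Teal marker pen, 146 long (y), 10 wide, 11 thick, lying flat; origin under its middle, long axis y, white writing tip at -y. Can be grasped across x at its middle. At the start it lies in the pocket of loop_place.
- pen_tip (a point): Point near the writing tip of the pen, at (0, -70, 5.5) in the pen's frame.
- loop_tool: Trimming loop tool, 186 long (y), turned wooden handle 14 wide and 13 thick from y = -43 to y = +93, wire loop 35 wide from about y = -50 to -93; origin under the middle of the whole length, which is still handle, so it can be grasped there across x. Starts on the table.
- loop_head (a point): Point in the wire loop, at (0, -75, 6.5) in the loop tool's frame.
- rib: Wooden throwing rib, a lens-shaped flat plate 110 long (y), 60 wide at the middle (x), 8.5 thick; its sides taper toward the two ends, so it is grasped across its 60 mm width at the middle, where it may twist up to 0.2 rad between flat fingers; origin under its middle. Either end may point to the red end. Starts on the table.
- bulb: Yellow slip-trailer bulb standing on the table, 59 across, 100 high; origin at the centre of its underside. Bystander: leave it.
- tumbler: Pale green (celadon) tumbler, 66 across, 77 high; origin at the centre of its underside. Bystander: leave it.
- bowl: Small glazed bowl, 105 across, 44 high; origin at the centre of its underside. Bystander: leave it.

How it is judged:
At the end, for the whole second after the job is handed in: Rib, loop tool and pen at rest flat on the floor of their own pockets: centres within 9 mm across and 10 mm (rib 14) along, axes within 0.30, 0.10, 0.12 rad of the pocket's, loop and pen tip to the red end. Jar at rest upright on the mat, within 20 mm of its centre (x of rib in the frame of rib_place between -0.009 and 0.009 m and y of rib in the frame of rib_place between -0.014 and 0.014 m and z of rib in the frame of rib_place between 0.002 and 0.009 m and angle between each of rib, loop_tool, pen's own z axis and vertical below 0.08 rad and angle between the y axis of rib and the y axis of rib_place, either way round below 0.3 rad and linear speed of each of rib, loop_tool, pen, jar below 0.02 m/s and x of loop_tool in the frame of loop_place between -0.009 and 0.009 m and y of loop_tool in the frame of loop_place between -0.01 and 0.01 m and z of loop_tool in the frame of loop_place between 0.002 and 0.009 m and angle between the y axis of loop_tool and the y axis of loop_place, either way round below 0.1 rad and x of pen in the frame of pen_place between -0.009 and 0.009 m and y of pen in the frame of pen_place between -0.01 and 0.01 m and z of pen in the frame of pen_place between 0.002 and 0.009 m and angle between the y axis of pen and the y axis of pen_place, either way round below 0.12 rad and y of loop_head in the frame of loop_place below -0.05 m and y of pen_tip in the frame of pen_place below -0.05 m and horizontal distance between jar and mat below 0.02 m and angle between jar's own z axis and vertical below 0.06 rad and z of jar in the frame of mat between 0.001 and 0.008 m); the robot touches nothing.
It fails at once if the yellow bulb is pushed more than 25 mm or tipped (distance of bulb from where it was at the start of the episode above 0.025 m or angle between bulb's own z axis and vertical above 0.35 rad).
It fails at once if the tumbler is pushed more than 25 mm or tipped (distance of tumbler from where it was at the start of the episode above 0.025 m or angle between tumbler's own z axis and vertical above 0.35 rad).
It fails at once if the bowl is pushed more than 25 mm or tipped (distance of bowl from where it was at the start of the episode above 0.025 m or angle between bowl's own z axis and vertical above 0.35 rad).
It fails at once if the jar is tipped over (angle between jar's own z axis and vertical above 0.6 rad).
It also fails if it takes over 72 s, if anything falls off the work surface, if the arm or the gripper's body presses on something with over 40 N, if the wrist force passes 120 N, or if a joint passes its speed limit or range.

### The arm

A 6-joint arm with a two-finger parallel gripper is mounted at the origin on the work surface; the furniture and walls round the work are solid. World frame = base frame: x ahead of the robot, y to its left, z up, the work surface at z = 0. Lengths are in m, angles in rad, forces in N, time in s.
With the tool pointing down it reaches from about 0.35 to 0.85 m from the base axis. Payload 8.1 kg.
Tool frame: the origin (TCP) lies at the very end of the fingers, on their centre line; the grasp point (between the pads) lies 19 mm behind it; z points along the fingers, y is the direction in which the jaws open and shut (so a half turn about z gives the same grasp; the last joint's range is limited). The gripper opens to 85 mm and grips with 20 to 120 N. Pads are 22 mm wide; open, the fingers measure 114 mm over their backs; the gripper's body (76 mm by 85 mm) begins 54 mm behind the grasp point. The pads swing forward as they close: fully open they stand 13 mm farther back than shut.
Start: joints at [1.149, 0.13, 1.488, -0, 1.523, -0.085], TCP at [0.198, 0.566, 0.231] pointing down, gripper open.
Joint ranges: [-2.96, 2.96], [-0.89, 2.26], [0.02, 2.5], [-1.34, 4.48], [0, 2.73], [-2.66, 2.66]. Speed limits (rad/s): [2.39, 2.39, 2.79, 3.14, 3.14, 3.14].

### API

Orientations are given as a unit quaternion [x, y, z, w].
In Python, from station import ctrl, optics, ticket gives the robot as it stands.
- The arm moves only by the shell command python3 -m jog 'ROWS' [OPENING] [FORCE]. ROWS is JSON, a list of rows, each a list of 6 numbers: the shift along the tool's x, y, z in m, then the turn, a rotation vector about the tool's x, y, z in rad. A call has 1 to 10 rows; each row shifts and turns the pose as measured when the row begins, along the tool's axes as they then stand; what a row does not reach is not made up. A row lasts 1/12 s, in which the tool goes at most 41.7 mm and 7.16 degrees, less where a joint would pass 70% of its speed; a pose out of reach is approached as far as the arm can. A call is refused whole if a number of a shift passes 0.0417 or a number of a turn 0.125, either way. A call with a gripper value outside its range is refused whole. OPENING is the opening in per cent of the stroke, from 0 (shut) to 100 (fully open), set as the call begins (- or left out, the last holds). The fingers move at their own pace and stop on an object; FORCE is the grip in N (left out, the last holds). Time passes only in rows, so rows that do not move let the fingers close. It gives the time, the measured TCP pose, the force and the opening at its end, in the units of the state.
- ctrl.sense(): the state, without advancing time (a new reading comes with each control period).
- optics.get_image(name): name is "scene" or "top" or "wrist"; returns a dict with "pixels" (420x560x3 uint8, red, green, blue), "intrinsics" (3x3 intrinsics, pixels), "extrinsics" (4x4, takes a point from camera to world coordinates). Camera axes: x right, y down, z forward; pixel columns grow to the right and rows downward; lengths in m; the calibration is good to about 2 mm. A picture is of the moment at which its call begins. There is no depth.
- ticket.finish_job(): hands the job in, once; it reports no verdict.
The state is a dict: "time_s": time; "q": joint angles; "joint_velocities": joint speeds; "effort": joint torques, N m; "eef_pos": TCP position; "eef_rot": TCP orientation; "wrist_force": force on the tool from outside, world axes, zero at the start; "ft_torque": the same for the moment, N m; "grip_width": finger opening in m.
Only numpy, scipy, OpenCV 4.12 (cv2) and the standard library are available. Lean on these libraries where they do the work, as an engineer would, in place of code of your own. Each camera call takes 0.05 s, during which the arm holds its last target.

## Working session

There is one attempt and no reset: what is moved stays moved. The work goes in short steps, Python scripts to look and compute and a shell command to move; the robot and the scene stay as the last step left them, time stands still between calls to the robot, and variables do not carry over. Pictures are saved under pics/ and viewed, and the job is handed in when it is done.

```bash
ls -la; mkdir -p pics; python3 - <<'E'
from station import ctrl, optics, ticket
import cv2,numpy as np
print(ctrl.sense())
for n in ["scene","top","wrist"]:
    d=optics.get_image(n); cv2.imwrite(f"pics/{n}0.png",d["pixels"][:,:,::-1])
    print(n,d["intrinsics"],d["extrinsics"])
E
```

```text
total 12
drwxr-xr-x  3 agent agent 4096 Dec  7 03:08 .
drwxr-xr-x 23 root  root  4096 Dec  7 03:08 ..
drwxr-xr-x  2 agent agent 4096 Dec  7 03:08 pics
{'time_s': 0.0, 'q': array([ 1.14859972e+00,  1.31173250e-01,  1.48929686e+00,  1.96123875e-06,
        1.52301607e+00, -8.54378231e-02]), 'joint_velocities': array([-0.00117687, -0.00096952,  0.00042185, -0.00096015, -0.00125045,
       -0.00101956]), 'effort': array([-1.37294483e-03, -5.69413698e+01, -5.00538576e+01, -3.41372024e-04,
        1.52217963e-02,  6.55350300e-05]), 'eef_pos': array([0.19802549, 0.56578209, 0.23022757]), 'eef_rot': array([ 1.67584855e-01,  9.85857201e-01, -9.16184312e-04, -2.38681085e-04]), 'wrist_force': array([-0.31053671,  0.85790296,  0.36485814]), 'ft_torque': array([-0.04282935, -0.04443331, -0.0090392 ]), 'grip_width': 0.08535294531473338}
scene [[526.365894     0.         282.43153751]
 [  0.         526.365894   203.94089917]
 [  0.           0.           1.        ]] [[ 0.63258895 -0.61014397  0.47702783 -0.13314147]
 [-0.77435565 -0.4868967   0.40411005 -0.43353071]
 [-0.01430203 -0.62502475 -0.78047391  1.02607484]
 [ 0.          0.          0.          1.        ]]
top [[528.46831696   0.         280.19504137]
 [  0.         528.46831696 207.52573717]
 [  0.           0.           1.        ]] [[ 0.02596959 -0.98893448  0.1460622   0.26997663]
 [-0.99957897 -0.02758012 -0.00901173  0.10022075]
 [ 0.01294043 -0.14576668 -0.98923436  1.55829163]
 [ 0.          0.          0.          1.        ]]
wrist [[351.25077892   0.         278.86344986]
 [  0.         351.25077892 211.5405527 ]
 [  0.           0.           1.        ]] [[ 0.33087916  0.90081545  0.28115921  0.12572952]
 [ 0.94366929 -0.31499991 -0.10130813  0.59115386]
 [-0.0026948   0.29884206 -0.95429878  0.37228736]
 [ 0.          0.          0.          1.        ]]
```

View pics/scene0.png

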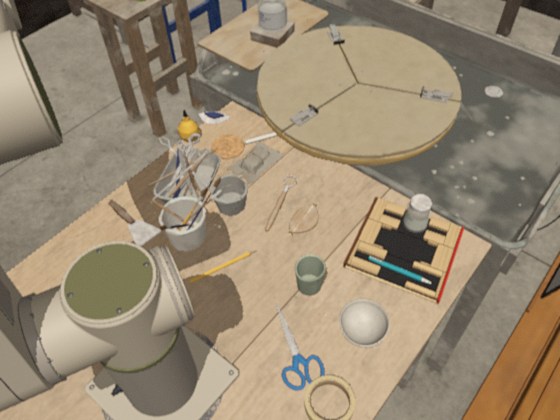

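View pics/top0.png

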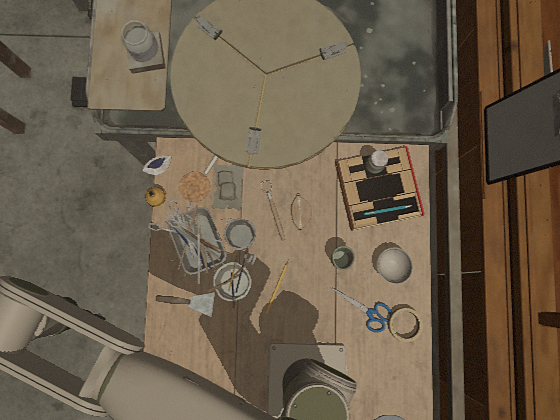

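View pics/wrist0.png

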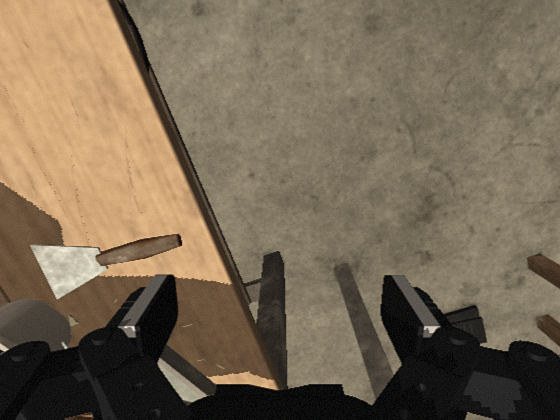

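```bash
cat > h.py <<'E'
from station import ctrl, optics, ticket
import cv2,numpy as np
def ray(d,u,v):
    K=d["intrinsics"];E=d["extrinsics"]
    r=E[:3,:3]@np.linalg.inv(K)@np.array([u,v,1.]);return E[:3,3],r
def pt(d,u,v,z):
    o,r=ray(d,u,v);return o+r*(z-o[2])/r[2]
def proj(d,P):
    E=d["extrinsics"];c=E[:3,:3].T@(np.array(P)-E[:3,3]);p=d["intrinsics"]@c;return p[:2]/p[2]
def two(d1,a,d2,b):
    o1,r1=ray(d1,*a);o2,r2=ray(d2,*b);A=np.stack([r1,-r2],1)
    s=np.linalg.lstsq(A,o2-o1,rcond=None)[0];p=o1+r1*s[0];q=o2+r2*s[1];return (p+q)/2,np.linalg.norm(p-q)
def crop(d,x0,y0,x1,y1,k,fn):
    im=d["pixels"][y0:y1,x0:x1,::-1];cv2.imwrite(fn,cv2.resize(im,None,fx=k,fy=k,interpolation=cv2.INTER_CUBIC))
E
python3 - <<'E'
from h import *
d=optics.get_image("top");s=optics.get_image("scene")
np.save("top0.npy",d["pixels"]);np.save("scene0.npy",s["pixels"])
crop(d,320,130,440,240,6,"pics/t_tray.png")
crop(d,140,140,320,250,4,"pics/t_mid.png")
crop(s,340,180,500,310,5,"pics/s_tray.png")
crop(s,150,90,350,250,4,"pics/s_mid.png")
E
```

```text
(no output)
```

View pics/t_tray.png

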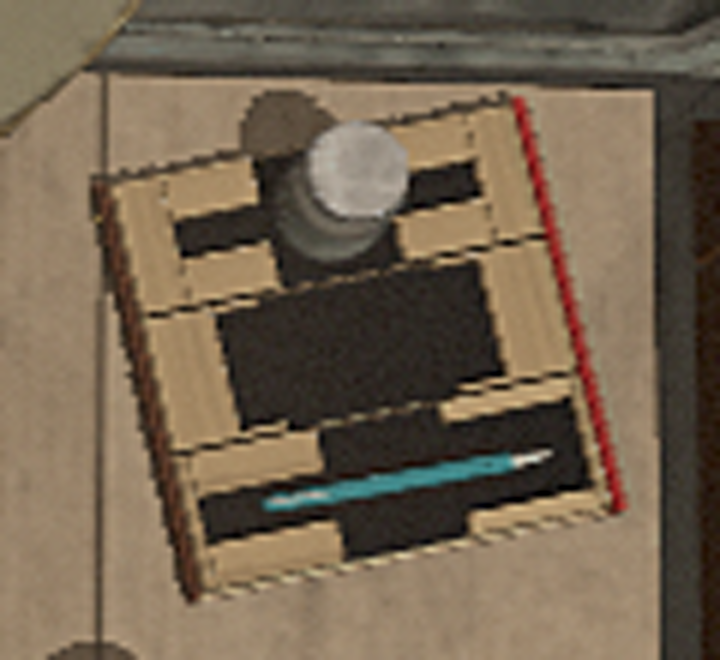

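View pics/t_mid.png

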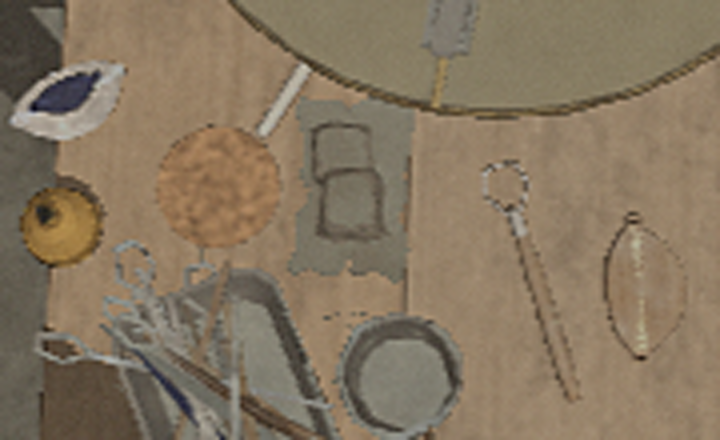

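View pics/s_tray.png

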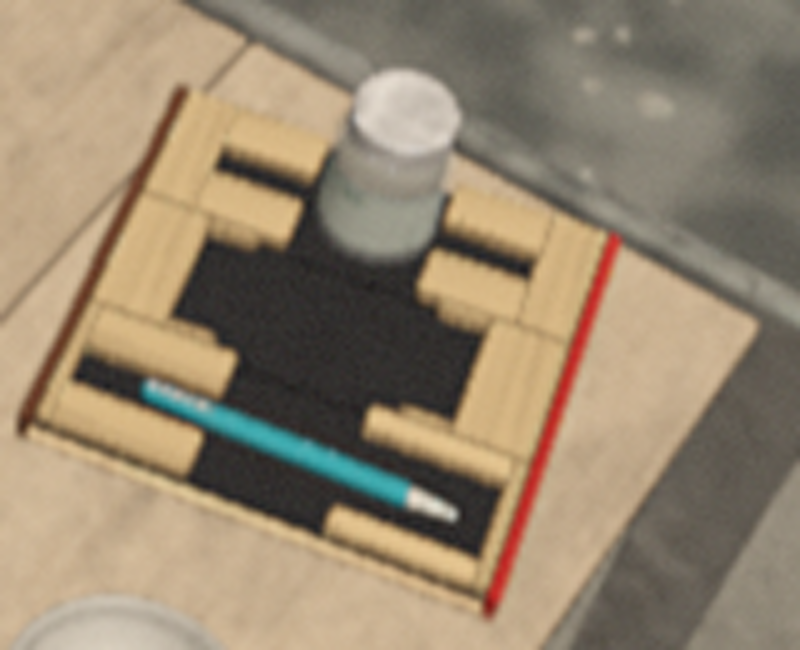

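View pics/s_mid.png

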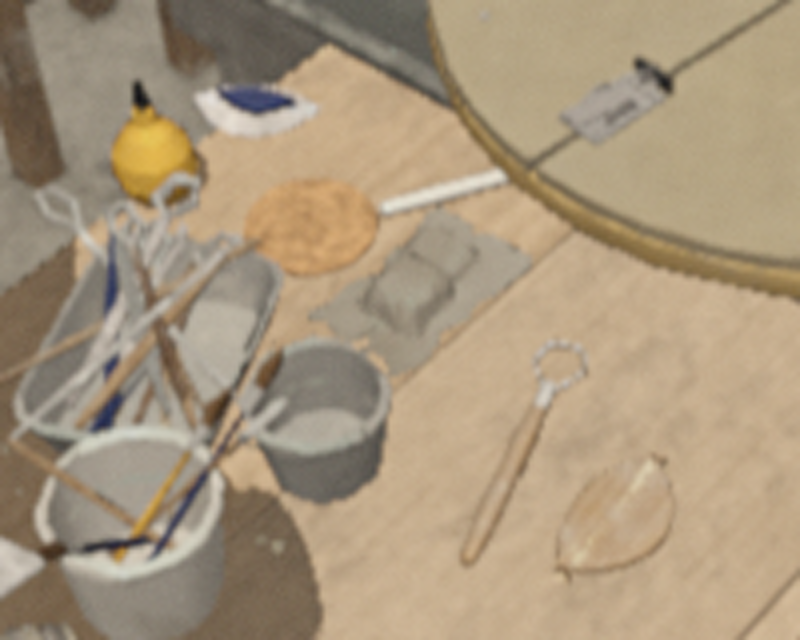

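```bash
python3 - <<'E'
from h import *
d=optics.get_image("top");s=optics.get_image("scene")
T=lambda u,v:((u+.5)/6-.5+320,(v+.5)/6-.5+130)
M=lambda u,v:((u+.5)/4-.5+140,(v+.5)/4-.5+140)
ST=lambda u,v:((u+.5)/5-.5+340,(v+.5)/5-.5+180)
SM=lambda u,v:((u+.5)/4-.5+150,(v+.5)/4-.5+90)
np.set_printoptions(precision=4,suppress=True)
c=[pt(d,*T(*p),.025) for p in [(97,180),(195,600),(620,508),(518,98)]]
print("corners",*c, "mean",np.mean(c,0)); 
print([np.linalg.norm(c[i]-c[(i+1)%4]) for i in range(4)])
cs=[pt(s,*ST(*p),.025) for p in [(182,90),(22,430),(490,610),(615,240)]]
print("scene",*cs,np.mean(cs,0)); print([np.linalg.norm(cs[i]-cs[(i+1)%4]) for i in range(4)])
for a in ([(150,315),(545,237)],[(178,452),(575,375)]):
    p,q=[pt(d,*T(*x),.021) for x in a];v=q-p;print("seam",p,q,np.linalg.norm(v),np.arctan2(v[1],v[0]))
# pen
for n,im,D in(("t",d,d),("s",s,s)):
    hsv=cv2.cvtColor(im["pixels"],cv2.COLOR_RGB2HSV)
    m=cv2.inRange(hsv,(82,110,60),(98,255,255))
    k,l,st,ce=cv2.connectedComponentsWithStats(m);i=1+st[1:,4].argmax();ys,xs=np.where(l==i)
    P=np.array([pt(D,x,y,.019) for x,y in zip(xs,ys)])[:,:2];c=P.mean(0);U=np.linalg.svd(P-c)[2][0];t=(P-c)@U
    print("pen teal",n,len(xs),c,U,t.min(),t.max())
    m=cv2.inRange(hsv,(8,110,130),(22,255,255))
    k,l,st,ce=cv2.connectedComponentsWithStats(m)
    for i in range(1,k):
        if st[i,4]>100:
            ys,xs=np.where(l==i);P=np.array([pt(D,x,y,.004) for x,y in zip(xs,ys)])[:,:2];print("orange",n,st[i],(P.min(0)+P.max(0))/2,np.ptp(P,0))
print("pen tip",pt(d,*T(552,453),.0165),pt(d,*T(265,503),.0165),pt(s,*ST(458,517),.0165),pt(s,*ST(147,390),.0165))
lid=two(d,T(358,168),s,ST(407,110));print("lid",lid)
print("jar lid z.097 top",pt(d,*T(358,168),.097),pt(s,*ST(407,110),.097))
print("loop tail/junction/headend top",*[pt(d,*M(*p),.0065) for p in [(574,398),(519,222),(500,160)]])
print("loop scene",*[pt(s,*SM(*p),.0065) for p in [(468,558),(546,385),(573,343)]])
print("rib top",*[pt(d,*M(*p),.005) for p in [(632,218),(641,356),(606,288),(687,288)]])
print("rib scene",*[pt(s,*SM(*p),.005) for p in [(655,462),(562,575),(575,510),(670,520)]])
print("mat ctr",pt(d,*M(218,186),.004),pt(s,*SM(312,227),.004))
print("bulb",pt(d,*M(60,225),.05),"tin rim",pt(d,*M(402,377),.06))
E
```

```text
corners [ 0.6452 -0.0753  0.025 ] [ 0.4371 -0.1253  0.025 ] [ 0.4881 -0.3334  0.025 ] [ 0.6932 -0.2852  0.025 ] mean [ 0.5659 -0.2048  0.025 ]
[np.float64(0.21397143634767674), np.float64(0.21427683908212897), np.float64(0.21073483846312108), np.float64(0.21526478725042325)]
scene [ 0.6373 -0.082   0.025 ] [ 0.4281 -0.1333  0.025 ] [ 0.4785 -0.3385  0.025 ] [ 0.6866 -0.2893  0.025 ] [ 0.5576 -0.2108  0.025 ]
[np.float64(0.21541541743447368), np.float64(0.21126672626695855), np.float64(0.21382580643215118), np.float64(0.2131296410261051)]
seam [ 0.5785 -0.1027  0.021 ] [ 0.6236 -0.299   0.021 ] 0.20136874102665192 -1.3450030937813624
seam [ 0.5104 -0.1171  0.021 ] [ 0.5544 -0.3132  0.021 ] 0.2009501770269487 -1.3502327440576636
pen teal t 95 [ 0.5009 -0.2334] [ 0.203  -0.9792] -0.05313751663261478 0.04729670626196067
orange t [179 172  31  30 666] [0.556  0.3448] [0.0884 0.0893]
orange t [146 188  18  17 188] [0.5237 0.4602] [0.0489 0.05  ]
orange t [270 265  18  38 101] [0.2761 0.0851] [0.1078 0.0469]
pen teal s 277 [ 0.4979 -0.2302] [ 0.2248 -0.9744] -0.0708505160694121 0.0523125093
[... 524 characters left out ...]
] [ 0.5153 -0.3047  0.0165] [ 0.4857 -0.1627  0.0165]
lid (array([ 0.6381, -0.1917,  0.0932]), np.float64(0.0005068986166287783))
jar lid z.097 top [ 0.637  -0.1908  0.097 ] [ 0.6352 -0.1929  0.097 ]
loop tail/junction/headend top [0.4054 0.075  0.0065] [0.5355 0.1193 0.0065] [0.5821 0.1348 0.0065]
loop scene [0.4067 0.0751 0.0065] [0.5416 0.1244 0.0065] [0.5804 0.1333 0.0065]
rib top [0.5412 0.0351 0.005 ] [0.4379 0.0263 0.005 ] [0.4879 0.0533 0.005 ] [ 0.4896 -0.0068  0.005 ]
rib scene [0.5359 0.0328 0.005 ] [0.4329 0.0241 0.005 ] [0.4757 0.0483 0.005 ] [ 0.5057 -0.0014  0.005 ]
mat ctr [0.5568 0.3445 0.004 ] [0.5542 0.3402 0.004 ]
bulb [0.5165 0.4496 0.05  ] tin rim [0.4124 0.1985 0.06  ]
```

```bash
python3 - <<'E'
from h import *
d=optics.get_image("top");s=optics.get_image("scene")
T=lambda u,v:((u+.5)/6-.5+320,(v+.5)/6-.5+130)
ST=lambda u,v:((u+.5)/5-.5+340,(v+.5)/5-.5+180)
np.set_printoptions(precision=4,suppress=True)
for a,b in [((97,180),(182,90)),((195,600),(22,430)),((620,508),(490,610)),((518,98),(615,240))]: print(two(d,T(*a),s,ST(*b)))
# scene seams z .021 and top again
for a in ([(148,190),(578,345)],[(98,310),(530,458)]):
    P,q=[pt(s,*ST(*x),.021) for x in a];v=q-P;print("s seam",P,q,np.linalg.norm(v),np.arctan2(v[1],v[0]))
print("rib pocket floor corners top",*[pt(d,*T(*p),.021) for p in [(215,318),(240,428),(502,375),(482,265)]])
print("loop pocket",*[pt(d,*T(*p),.021) for p in [(200,497),(208,545),(572,400),(590,490)]])
print("s rib",*[pt(s,*ST(*p),.021) for p in [(212,213),(172,315),(458,425),(490,327)]])
# red mask
for n,D in(("t",d),("s",s)):
    h=cv2.cvtColor(D["pixels"],cv2.COLOR_RGB2HSV);m=cv2.inRange(h,(0,150,90),(6,255,255))|cv2.inRange(h,(172,150,90),(180,255,255))
    k,l,st,ce=cv2.connectedComponentsWithStats(m);i=1+st[1:,4].argmax();ys,xs=np.where(l==i)
    for z in(.019,.025):
        P=np.array([pt(D,x,y,z) for x,y in zip(xs,ys)])[:,:2];c=P.mean(0);U=np.linalg.svd(P-c)[2][0];t=(P-c)@U;print(n,z,c,np.arctan2(*U[::-1]),np.ptp(t),c+U*(t.min()+t.max())/2)
E
```

```text
(array([ 0.6487, -0.0769,  0.0103]), np.float64(0.0002445318719327211))
(array([ 0.439 , -0.1279,  0.006 ]), np.float64(0.0006369943726975884))
(array([ 0.4899, -0.3375,  0.0076]), np.float64(0.001970760041285898))
(array([ 0.6962, -0.2879,  0.0135]), np.float64(0.0004902853575189542))
s seam [ 0.5781 -0.1017  0.021 ] [ 0.6258 -0.3033  0.021 ] 0.20713853764550397 -1.338803597029423
s seam [ 0.5055 -0.1221  0.021 ] [ 0.5586 -0.3152  0.021 ] 0.2002274775428947 -1.3023077416595468
rib pocket floor corners top [ 0.578  -0.1349  0.021 ] [ 0.5232 -0.1475  0.021 ] [ 0.5533 -0.277   0.021 ] [ 0.6085 -0.2675  0.021 ]
loop pocket [ 0.4884 -0.128   0.021 ] [ 0.4648 -0.1321  0.021 ] [ 0.5418 -0.3115  0.021 ] [ 0.4972 -0.3199  0.021 ]
s rib [ 0.5855 -0.1329  0.021 ] [ 0.5244 -0.1502  0.021 ] [ 0.5539 -0.282   0.021 ] [ 0.6096 -0.2673  0.021 ]
t 0.019 [ 0.5876 -0.3113] -2.9115723518314893 0.21058580236004393 [ 0.592  -0.3103]
t 0.025 [ 0.5864 -0.3097] -2.9115723518314893 0.20976496062313355 [ 0.5907 -0.3087]
s 0.019 [ 0.5809 -0.3141] -2.9085759469782055 0.2187092496893251 [ 0.5871 -0.3127]
s 0.025 [ 0.5766 -0.3148] -2.9085759469782055 0.2174062129656077 [ 0.5828 -0.3134]
```

```bash
python3 -m jog '[[-0.02,0,-0.02,0,0,0.1],[-0.035,0,-0.02,0,0,0.12],[-0.035,0,-0.02,0,0,0.12],[-0.035,0,-0.02,0,0,0.12],[-0.035,0,-0.01,0,0,0.12],[-0.035,0,-0.01,0,0,0.12],[-0.035,0,0,0,0,0.12],[-0.035,0,0,0,0,0.12]]' 100 40
cat > st.py <<'E'
# usage: st.py x y z jawdeg -> delta in tool axes
import sys
from h import *
from scipy.spatial.transform import Rotation as R
np.set_printoptions(precision=4,suppress=True)
s=ctrl.sense();r=R.from_quat(s["eef_rot"]);m=r.as_matrix();p=s["eef_pos"]
print("t",round(s["time_s"],2),"p",p,"jaw",np.arctan2(m[1,1],m[0,1]).round(4),"z",m[:,2],"w",round(s["grip_width"],4),"F",s["wrist_force"].round(1),"q",s["q"].round(2))
if len(sys.argv)>3:
    g=np.array([float(a) for a in sys.argv[1:4]]);print("d tool",m.T@(g-p))
    if len(sys.argv)>4:
        j=float(sys.argv[4]);T=np.column_stack([[np.cos(j+np.pi/2),np.sin(j+np.pi/2),0],[np.cos(j),np.sin(j),0],[0,0,-1]])
        v=(R.from_matrix(m.T@T)).as_rotvec();print("rot",v)
        T2=T*[-1,-1,1];print("rot alt",R.from_matrix(m.T@T2).as_rotvec())
E
python3 st.py .637 -.191 .17 .233
```

```text
time_s: 1.12
eef_pos: [0.384, 0.3854, 0.3334]
eef_rot: [0.606, 0.796, -0.002, 0.0]
wrist_force: [-0.5, -0.3, -0.7]
grip_width: 0.0851
t 1.12 p [0.384  0.3854 0.3334] jaw 0.2694 z [-0.0013 -0.0029 -1.    ] w 0.0851 F [-0.5 -0.3 -0.7] q [ 0.69 -0.04  1.48 -0.    1.7   0.42]
d tool [-0.6226  0.0908  0.1647]
rot [-0.002   0.0024  0.0364]
rot alt [-0.0038 -0.0031 -3.1052]
```

```bash
python3 -m jog '[[-0.03,0.006,0,0,0,0.036],[-0.04,0.006,0,0,0,0],[-0.04,0.006,0,0,0,0],[-0.04,0.006,0,0,0,0],[-0.04,0.006,0,0,0,0],[-0.04,0.006,0,0,0,0],[-0.04,0.006,0,0,0,0],[-0.04,0.006,0,0,0,0],[-0.04,0.006,0,0,0,0],[-0.04,0.006,0,0,0,0]]' >/dev/null
python3 st.py .637 -.191 .17 .233
```

```text
t 1.95 p [0.5324 0.0063 0.3376] jaw 0.2241 z [ 0.0067 -0.     -1.    ] w 0.0855 F [ 1.  -0.5 -0.3] q [-0.08 -0.08  1.51  0.    1.7  -0.31]
d tool [-0.2153  0.057   0.1683]
rot [ 0.0065  0.0015 -0.009 ]
rot alt [ 0.0024 -0.0102  3.1326]
```

```bash
python3 -m jog '[[-0.037,0.01,0.01,0,0,0],[-0.037,0.01,0.015,0,0,0],[-0.037,0.01,0.015,0,0,0],[-0.037,0.01,0.015,0,0,0],[-0.037,0.01,0.015,0,0,0],[-0.025,0.005,0.01,0,0,0],[0,0,0,0.003,0,0]]' >/dev/null
python3 st.py .637 -.191 .17 .233
python3 - <<'E'
from h import *
d=optics.get_image("wrist");cv2.imwrite("pics/w1.png",d["pixels"][:,:,::-1]);np.savez("w1.npz",**d)
E
```

```text
t 2.53 p [ 0.6352 -0.2008  0.2592] jaw 0.2162 z [ 0.0105 -0.0033 -0.9999] w 0.0854 F [ 0.2  0.5 -0.1] q [-0.38  0.29  1.26  0.    1.58 -0.6 ]
d tool [0.0096 0.003  0.0892]
rot [ 0.0095  0.0056 -0.0168]
rot alt [ 0.0087 -0.0148  3.1247]
```

View pics/w1.png

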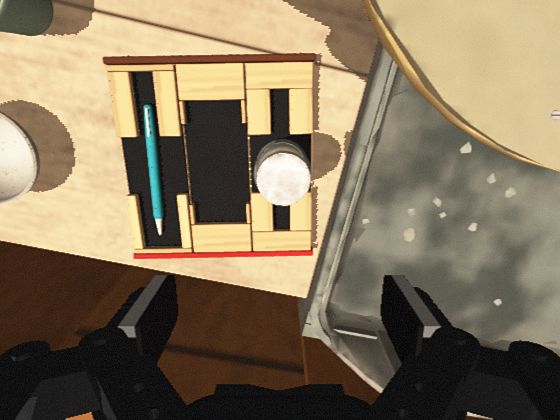

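```bash
python3 - <<'E'
from h import *
np.set_printoptions(precision=4,suppress=True)
d=dict(np.load("w1.npz"))
crop(d,95,40,335,270,3.3,"pics/w1c.png")
print("lid",pt(d,283,179,.097))
print("tray corners z.025",*[pt(d,*p,.025) for p in [(104,58),(321,55),(312,255),(134,258)]])
print("rib pocket z.021",*[pt(d,*p,.021) for p in [(186,100),(241,99),(248,222),(193,222)]])
print("pen",pt(d,149,105,.0165),pt(d,160,234,.0165))
E
```

```text
lid [ 0.6376 -0.19    0.097 ]
tray corners z.025 [ 0.4445 -0.1243  0.025 ] [ 0.652  -0.0759  0.025 ] [ 0.6955 -0.2866  0.025 ] [ 0.4929 -0.334   0.025 ]
rib pocket z.021 [ 0.5273 -0.1464  0.021 ] [ 0.5823 -0.1334  0.021 ] [ 0.6146 -0.2636  0.021 ] [ 0.5531 -0.2768  0.021 ]
pen [ 0.4893 -0.1598  0.0165] [ 0.5169 -0.3015  0.0165]
```

View pics/w1c.png

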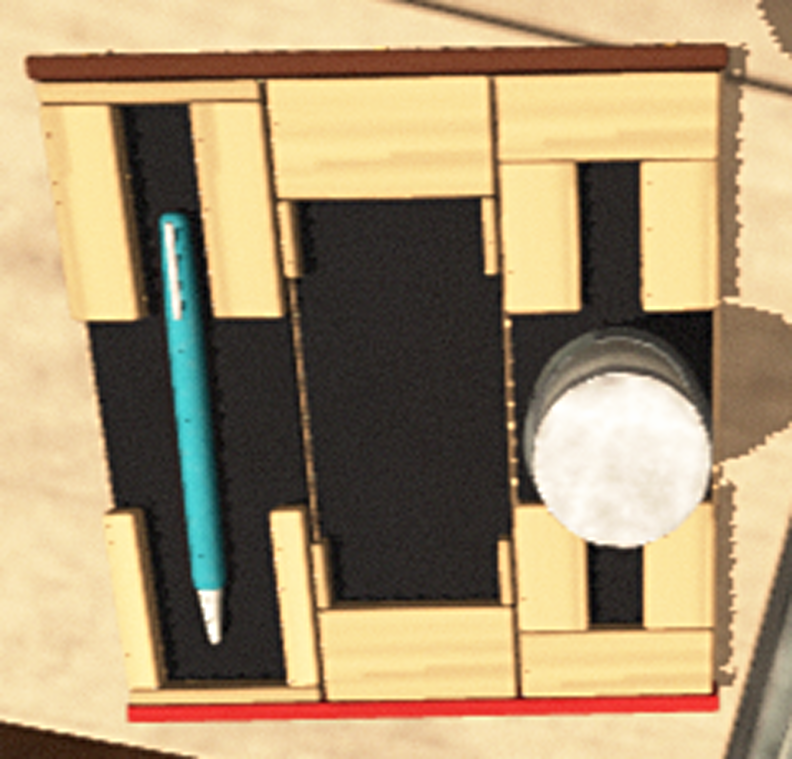

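```bash
python3 -m jog '[[0.0095,0.003,0.02,0.0095,0.0056,-0.016],[0,0,0.03,0,0,0],[0,0,0.03,0,0,0],[0,0,0.02,0,0,0]]' >/dev/null; python3 st.py .637 -.191 .05 .233
```

```text
t 2.92 p [ 0.6407 -0.1877  0.1658] jaw 0.2344 z [ 0.0134 -0.0029 -0.9999] w 0.0858 F [ 0.1  0.3 -0.9] q [-0.36  0.33  1.37  0.    1.42 -0.6 ]
d tool [-0.0017 -0.0058  0.1158]
rot [0.0123 0.0059 0.0014]
rot alt [-0.0092  0.0194 -3.1401]
```

```bash
python3 -m jog '[[-0.002,-0.006,0.025,0.012,0.006,0],[0,0,0.03,0.003,0,0],[0,0,0.025,0.003,0,0],[0,0,0.018,0,0,0],[0,0,0.01,0,0,0]]' >/dev/null; python3 st.py .637 -.191 .05 .233
```

```text
t 3.33 p [ 0.6351 -0.1823  0.0538] jaw 0.2429 z [-0.0042  0.0002 -1.    ] w 0.0855 F [-0.6  0.3 -0.2] q [-0.36  0.43  1.46 -0.    1.25 -0.6 ]
d tool [-0.0089 -0.0003  0.0038]
rot [-0.004  -0.0012  0.0099]
rot alt [ 0.0019 -0.0063 -3.1317]
```

```bash
python3 -m jog '[[-0.009,0,0.003,-0.002,0,0],[0,0,0,0,0,0]]' >/dev/null; python3 st.py .637 -.191 .05 .233
```

```text
t 3.5 p [ 0.636  -0.1884  0.0486] jaw 0.2461 z [-0.0056  0.0024 -1.    ] w 0.0854 F [ 0.1 -0.7  0.5] q [-0.37  0.45  1.45  0.    1.25 -0.61]
d tool [-0.0027  0.0004 -0.0015]
rot [-0.0049 -0.0037  0.0131]
rot alt [ 0.0058 -0.0077 -3.1285]
```

```bash
python3 -m jog '[[-0.003,0,0,-0.002,0,0],[0,0,0,0,0,0],[0,0,0,0,0,0],[0,0,0,0,0,0],[0,0,0,0,0,0],[0,0,0,0,0,0],[0,0,0,0,0,0]]' 30 40 >/dev/null; python3 st.py .637 -.191 .05 .233
```

```text
t 4.08 p [ 0.6409 -0.193   0.0559] jaw 0.2459 z [ 0.0058 -0.0001 -1.    ] w 0.0537 F [-0.9 -0.6 -2.5] q [-0.37  0.44  1.44  0.    1.25 -0.62]
d tool [ 0.0029 -0.0033  0.0059]
rot [0.0056 0.0015 0.0129]
rot alt [-0.0023  0.0087 -3.1287]
```

```bash
python3 -m jog '[[0,0,-0.02,0,0,0],[0,0,-0.03,0,0,0],[0,0,-0.03,0,0,0],[0,0,-0.03,0,0,0],[0,0,-0.03,0,0,0],[0,0,-0.03,0,0,0],[0,0,-0.02,0,0,0]]' >/dev/null; python3 st.py .52 .2 .27 .233
```

```text
t 4.67 p [ 0.6337 -0.1907  0.2416] jaw 0.2457 z [-0.0142  0.0075 -0.9999] w 0.0536 F [ 0.9 -0.  -1.7] q [-0.37  0.31  1.26  0.    1.58 -0.62]
d tool [ 0.4069 -0.0156 -0.0238]
rot [-0.012  -0.0107  0.0127]
rot alt [ 0.0168 -0.0188 -3.1288]
```

```bash
python3 -m jog '[[0.03,-0.002,-0.005,-0.01,-0.01,0.01],[0.04,-0.002,-0.005,0,0,0],[0.04,-0.002,-0.005,0,0,0],[0.04,-0.002,-0.005,0,0,0],[0.04,-0.002,-0.003,0,0,0],[0.04,0,0,0,0,0],[0.04,0,0,0,0,0],[0.04,0,0,0,0,0],[0.04,0,0,0,0,0],[0.04,0,0,0,0,0]]' >/dev/null; python3 st.py .556 .343 .25 .233
```

```text
t 5.5 p [0.5329 0.1905 0.2717] jaw 0.2206 z [ 0.012  -0.0059 -0.9999] w 0.0538 F [ 1.1  0.5 -2.3] q [ 0.26  0.02  1.54 -0.01  1.58  0.04]
d tool [0.1439 0.0556 0.021 ]
rot [ 0.0104  0.0084 -0.0124]
rot alt [ 0.0132 -0.0163  3.1291]
```

```bash
python3 -m jog '[[0.035,0.012,0,0.005,0.004,-0.01],[0.035,0.012,0,0,0,0],[0.035,0.012,0,0,0,0],[0.025,0.012,0,0,0,0],[0.013,0.006,0,0,0,0],[0,0,0,0,0,0]]' >/dev/null; python3 st.py .556 .343 .25 .233; python3 - <<'E'
from h import *
for n in("wrist","scene"):
    d=optics.get_image(n);cv2.imwrite(f"pics/{n}2.png",d["pixels"][:,:,::-1]);np.savez(f"{n}2.npz",**d)
crop(d,100,60,350,260,3,"pics/s2c.png")
E
```

```text
t 6.0 p [0.5466 0.3585 0.2703] jaw 0.2403 z [ 0.0041 -0.0006 -1.    ] w 0.0537 F [ 0.9  0.4 -2.3] q [ 0.5   0.26  1.27 -0.    1.61  0.26]
d tool [-0.0173  0.0054  0.0204]
rot [0.0039 0.0016 0.0073]
rot alt [-0.0025  0.0061 -3.1343]
```

View pics/wrist2.png

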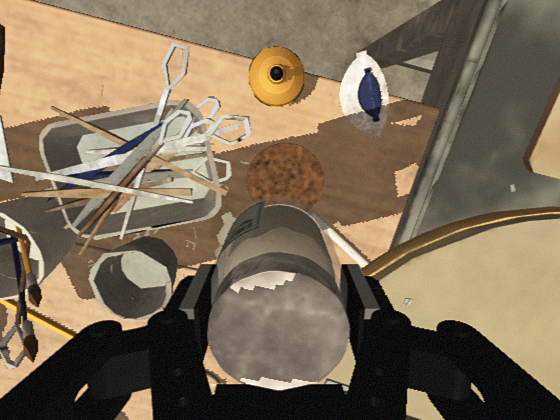

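View pics/s2c.png

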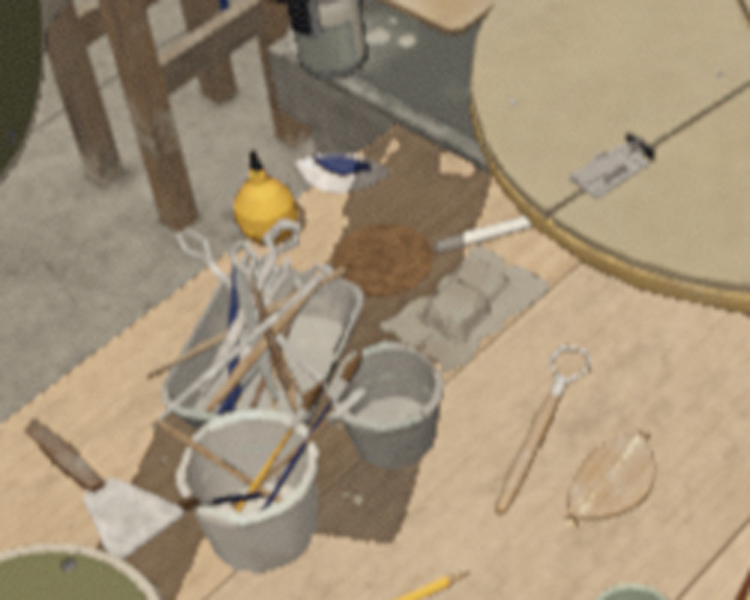

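```bash
python3 - <<'E'
from h import *
np.set_printoptions(precision=4,suppress=True)
w=dict(np.load("wrist2.npz"));s=dict(np.load("scene2.npz"))
S=lambda u,v:((u+.5)/3-.5+100,(v+.5)/3-.5+60)
print("stick end",two(w,(226,189),s,S(345,267)))
print("loop",two(w,(249,128),s,S(297,230)),two(w,(232,130),s,S(285,235)))
print("high loop",two(w,(177,47),s,S(185,233)))
h=cv2.cvtColor(w["pixels"],cv2.COLOR_RGB2HSV)
print("mat",pt(w,286,180,.004), "edges",pt(w,248,178,.004),pt(w,324,178,.004),pt(w,286,143,.004))
for a in [(249,128),(232,175),(226,189),(218,220)]: print(pt(w,*a,.05),pt(w,*a,.0))
print("bulb",pt(w,276,73,.1))
E
```

```text
stick end (array([0.4969, 0.3305, 0.0459]), np.float64(0.004332987906506613))
loop (array([0.5065, 0.3987, 0.0425]), np.float64(0.0030018598087701897)) (array([0.4902, 0.3941, 0.0518]), np.float64(0.0010824175113360443))
high loop (array([0.4292, 0.4549, 0.0642]), np.float64(0.0027828905958365573))
mat [0.5584 0.3478 0.004 ] edges [0.5141 0.3395 0.004 ] [0.6015 0.3608 0.004 ] [0.5478 0.3898 0.004 ]
[0.5058 0.4003 0.05  ] [0.5028 0.3958 0.    ]
[0.4987 0.3492 0.05  ] [0.4947 0.3376 0.    ]
[0.4955 0.3329 0.05  ] [0.4911 0.3191 0.    ]
[0.4938 0.2968 0.05  ] [0.4891 0.278  0.    ]
bulb [0.521  0.4535 0.1   ]
```

```bash
python3 -m jog '[[-0.012,0.01,0.025,0.003,0.001,0],[0,0,0.035,0,0,0],[0,0,0.03,0,0,0],[0,0,0.03,0,0,0],[0,0,0.02,0,0,0],[0,0,0,0,0,0]]' >/dev/null; python3 st.py .559 .345 .055 .233
```

```text
t 6.6 p [0.5634 0.3388 0.1302] jaw 0.2326 z [ 0.0083 -0.001  -1.    ] w 0.0535 F [-0.7 -0.6 -3.4] q [ 0.47  0.34  1.43 -0.    1.36  0.23]
d tool [ 0.0073 -0.0034  0.0752]
rot [ 0.0079  0.0029 -0.0004]
rot alt [ 0.0045 -0.0124  3.1412]
```

```bash
python3 -m jog '[[0.006,-0.004,0.025,0.005,0.002,0],[0,0,0.025,0,0,0],[0,0,0.01,0,0,0],[0,0,0.004,0,0,0]]' >/dev/null; python3 st.py .559 .345 .055 .233
```

```text
t 6.93 p [0.5613 0.3397 0.0699] jaw 0.2273 z [ 0.0072  0.0006 -1.    ] w 0.0535 F [-0.2 -0.2 -2.1] q [ 0.47  0.39  1.48 -0.    1.26  0.24]
d tool [ 0.0057 -0.0012  0.0149]
rot [ 0.0071  0.001  -0.0057]
rot alt [ 0.0016 -0.0111  3.1358]
```

```bash
python3 - <<'E'
from h import *
np.set_printoptions(precision=4,suppress=True)
for i in range(4):
    optics.get_image("wrist");print(ctrl.sense()["eef_pos"])
E
python3 -m jog '[[0.006,-0.001,0.006,0.005,0.001,-0.005],[0,0,0.003,0,0,0]]'; python3 st.py .559 .345 .055 .233
```

```text
[0.5612 0.3395 0.0696]
[0.5617 0.34   0.0708]
[0.5623 0.3406 0.0719]
[0.5628 0.3411 0.0725]
time_s: 7.3
eef_pos: [0.5629, 0.3482, 0.0676]
eef_rot: [0.62, 0.784, 0.006, 0.003]
wrist_force: [-0.4, 0.1, -2.3]
grip_width: 0.0536
t 7.3 p [0.5629 0.3482 0.0676] jaw 0.2328 z [ 0.011   0.0055 -0.9999] w 0.0536 F [-0.4  0.1 -2.3] q [ 0.48  0.41  1.47 -0.    1.25  0.24]
d tool [-0.0023 -0.0047  0.0125]
rot [ 0.012  -0.0028 -0.0002]
rot alt [-0.0045 -0.0188  3.1414]
```

```bash
python3 -m jog '[[-0.002,-0.004,0.008,0.006,-0.002,0],[0,0,0.004,0,0,0]]'; python3 st.py .559 .345 .055 .233
```

```text
time_s: 7.47
eef_pos: [0.5607, 0.3466, 0.0571]
eef_rot: [0.62, 0.785, 0.004, 0.002]
wrist_force: [-0.6, -0.7, -3.4]
grip_width: 0.0535
t 7.47 p [0.5607 0.3466 0.0571] jaw 0.2338 z [ 0.0088  0.0038 -1.    ] w 0.0535 F [-0.6 -0.7 -3.4] q [ 0.48  0.41  1.48 -0.    1.24  0.24]
d tool [-0.0012 -0.0021  0.0021]
rot [ 0.0094 -0.0016  0.0008]
rot alt [ 0.0026  0.0148 -3.1407]
```

```bash
python3 -m jog '[[0,0,0.003,0.004,0,0],[0,0,0.002,0,0,0]]'; python3 st.py .559 .345 .055 .233; python3 - <<'E'
from h import *
for n in("wrist","scene"):
    d=optics.get_image(n);cv2.imwrite(f"pics/{n}3.png",d["pixels"][:,:,::-1])
crop(d,150,60,350,210,4,"pics/s3c.png")
E
```

```text
time_s: 7.63
eef_pos: [0.5603, 0.3466, 0.051]
eef_rot: [0.62, 0.785, 0.002, 0.001]
wrist_force: [-0.1, 0.6, -2.7]
grip_width: 0.0535
t 7.63 p [0.5603 0.3466 0.051 ] jaw 0.2342 z [ 0.0039  0.0024 -1.    ] w 0.0535 F [-0.1  0.6 -2.7] q [0.48 0.42 1.48 0.   1.23 0.24]
d tool [-0.0013 -0.0017 -0.004 ]
rot [ 0.0044 -0.0014  0.0012]
rot alt [ 0.0022  0.0069 -3.1404]
```

View pics/s3c.png

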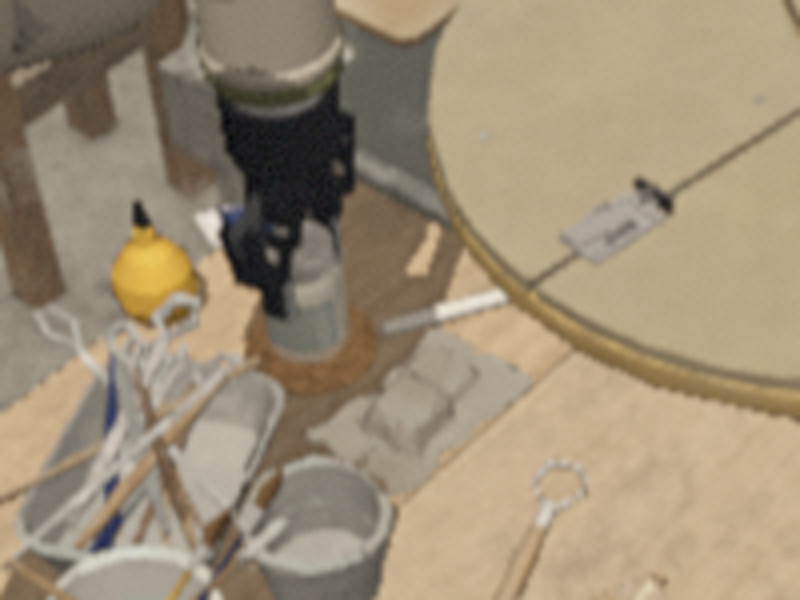

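```bash
python3 -m jog '[[-0.001,-0.001,0.003,0.002,0,0],[0,0,0.002,0,0,0]]'
```

```text
time_s: 7.9
eef_pos: [0.5598, 0.3454, 0.046]
eef_rot: [0.62, 0.785, 0.001, 0.0]
wrist_force: [-0.3, -1.0, -2.1]
grip_width: 0.0534
```

```bash
python3 -m jog '[[0,0,0.003,0,0,0],[0,0,0.002,0,0,0]]'
```

```text
time_s: 8.07
eef_pos: [0.5606, 0.3457, 0.0457]
eef_rot: [0.62, 0.785, 0.002, 0.0]
wrist_force: [-6.1, -2.9, 9.8]
grip_width: 0.0537
```

```bash
python3 -m jog '[[0,0,0.003,0,0,0],[0,0,0.002,0,0,0]]'; python3 st.py .557 .345 .055 .233
```

```text
time_s: 8.23
eef_pos: [0.561, 0.346, 0.0457]
eef_rot: [0.62, 0.785, 0.002, 0.001]
wrist_force: [-3.9, -1.7, 5.4]
grip_width: 0.0537
t 8.23 p [0.561  0.346  0.0457] jaw 0.2342 z [ 0.0038  0.0029 -1.    ] w 0.0537 F [-3.9 -1.7  5.4] q [0.47 0.43 1.48 0.   1.23 0.24]
d tool [-0.     -0.0041 -0.0093]
rot [ 0.0044 -0.002   0.0012]
rot alt [ 0.0031  0.0069 -3.1404]
```

Contact at TCP z 0.0457. Release partially, then rise.

```bash
python3 -m jog '[[0,0,0,0,0,0],[0,0,0,0,0,0],[0,0,0,0,0,0]]' 80; python3 st.py; python3 -m jog '[[0,0,-0.012,0,0,0],[0,0,-0.02,0,0,0],[0,0,-0.03,0,0,0],[0,0,-0.035,0,0,0],[0,0,-0.035,0,0,0],[0,0,-0.03,0,0,0],[0,0,-0.02,0,0,0]]'; python3 st.py .52 -.05 .23 .22; python3 - <<'E'
from h import *
np.set_printoptions(precision=4,suppress=True)
for n in("wrist","scene"):
    d=optics.get_image(n);cv2.imwrite(f"pics/{n}4.png",d["pixels"][:,:,::-1]);np.savez(f"{n}4.npz",**d)
crop(d,150,60,350,210,4,"pics/s4c.png")
E
```

```text
time_s: 8.48
eef_pos: [0.5625, 0.3466, 0.0479]
eef_rot: [0.62, 0.785, 0.004, 0.001]
wrist_force: [-0.2, -0.4, -0.4]
grip_width: 0.0689
t 8.48 p [0.5625 0.3466 0.0479] jaw 0.234 z [ 0.0073  0.0048 -1.    ] w 0.0689 F [-0.2 -0.4 -0.4] q [0.47 0.43 1.48 0.   1.23 0.24]
time_s: 9.07
eef_pos: [0.5572, 0.3435, 0.2323]
eef_rot: [0.62, 0.785, -0.002, -0.001]
wrist_force: [-0.0, 0.4, -0.0]
grip_width: 0.0682
t 9.07 p [0.5572 0.3435 0.2323] jaw 0.2337 z [-0.0047 -0.0015 -1.    ] w 0.0682 F [-0.   0.4 -0. ] q [0.47 0.28 1.31 0.   1.55 0.24]
d tool [-0.3742 -0.1273  0.0031]
rot [-0.0049  0.0004  0.0137]
rot alt [-0.0006 -0.0077 -3.1279]
```

View pics/wrist4.png

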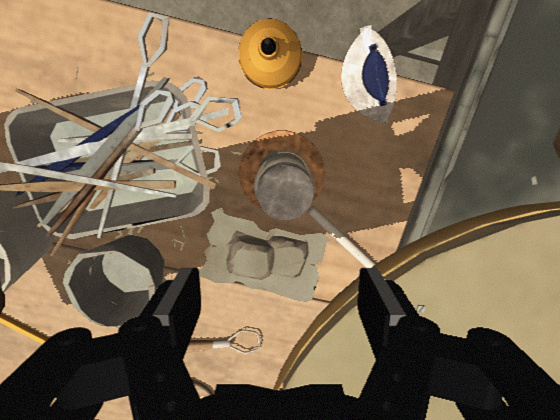

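View pics/s4c.png

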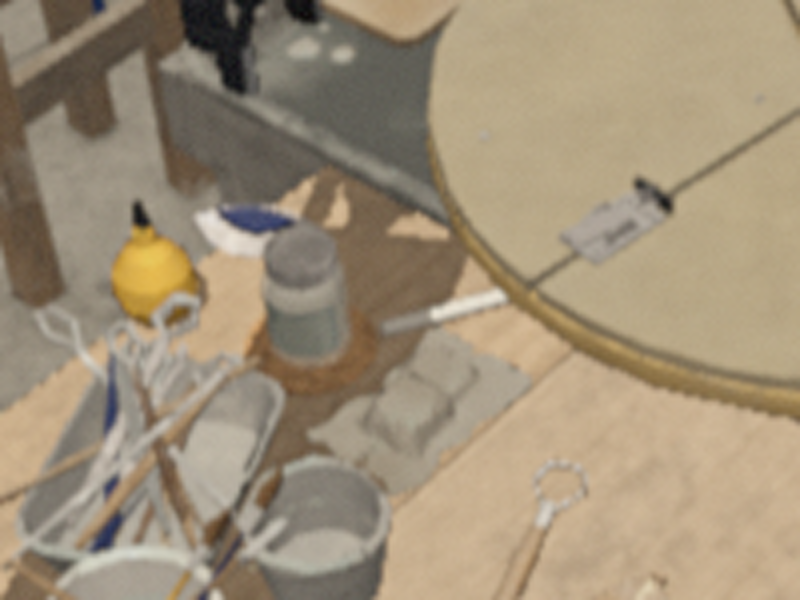

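```bash
python3 - <<'E'
from h import *
np.set_printoptions(precision=4,suppress=True)
w=dict(np.load("wrist4.npz"));s=dict(np.load("scene4.npz"))
S=lambda u,v:((u+.5)/4-.5+150,(v+.5)/4-.5+60)
print(pt(w,284,187,.09),pt(s,*S(301,250),.09),two(w,(284,187),s,S(301,250)))
print("mat",pt(w,283,170,.004),pt(s,*S(312,347),.004))
E
```

```text
[0.5582 0.3523 0.09  ] [0.5571 0.3415 0.09  ] (array([0.5607, 0.3491, 0.0819]), np.float64(0.004739975025140259))
mat [0.5584 0.3503 0.004 ] [0.5542 0.3402 0.004 ]
```

```bash
python3 -m jog '[[-0.03,-0.015,-0.01,-0.005,0,0],[-0.039,-0.015,0,0,0,0],[-0.039,-0.015,0,0,0,0],[-0.039,-0.013,0,0,0,0],[-0.039,-0.013,0,0,0,0],[-0.039,-0.013,0,0,0,0],[-0.039,-0.013,0,0,0,0],[-0.039,-0.013,0,0,0,0],[-0.039,-0.013,0,0,0,0],[-0.039,-0.013,0,0,0,0]]' 50 >/dev/null; python3 st.py .5017 -.232 .12 .199
```

```text
t 10.0 p [ 0.5122 -0.0586  0.2419] jaw 0.2471 z [ 0.005   0.0044 -1.    ] w 0.0424 F [ 0.7 -0.2  0.2] q [-0.22 -0.11  1.71  0.01  1.54 -0.46]
d tool [-0.1659 -0.0533  0.1211]
rot [ 0.0058 -0.0032  0.0481]
rot alt [ 0.005   0.009  -3.0935]
```

```bash
python3 -m jog '[[-0.035,-0.011,0,0.003,0,0.02],[-0.035,-0.011,0,0,0,0.015],[-0.035,-0.011,0.01,0,0,0.012],[-0.03,-0.011,0.02,0,0,0],[-0.022,-0.006,0.025,0,0,0],[-0.005,0,0.025,0,0,0]]' 50 >/dev/null; python3 st.py .5017 -.232 .10 .199;  python3 - <<'E'
from h import *
np.set_printoptions(precision=4,suppress=True)
for n in("wrist",):
    d=optics.get_image(n);cv2.imwrite(f"pics/{n}5.png",d["pixels"][:,:,::-1]);np.savez(f"{n}5.npz",**d)
E
```

```text
t 10.5 p [ 0.4976 -0.2448  0.1669] jaw 0.1914 z [ 0.0139 -0.0055 -0.9999] w 0.0429 F [ 0.3  0.7 -0. ] q [-0.55  0.03  1.71  0.    1.38 -0.74]
d tool [0.0123 0.0056 0.0669]
rot [ 0.0126  0.0081 -0.0076]
rot alt [ 0.0127 -0.0198  3.1339]
```

View pics/wrist5.png

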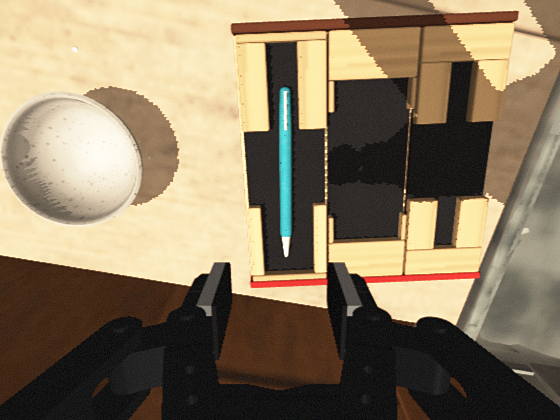

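```bash
python3 - <<'E'
from h import *
np.set_printoptions(precision=4,suppress=True)
d=dict(np.load("wrist5.npz"))
crop(d,225,5,525,295,2.6,"pics/w5c.png")
c=[pt(d,*p,.025) for p in [(232,28),(518,14),(480,276),(251,285)]];print("corners",*c,"mean",np.mean(c,0))
print("pen",pt(d,286,88,.0165),pt(d,286,256,.0165))
print("pen pocket upper w/ edges z.021",pt(d,451,62,.021),pt(d,471,61,.021), "lower end",pt(d,436,246,.021),pt(d,454,246,.021))
print("pen channel",pt(d,410,122,.021),pt(d,494,122,.021),pt(d,407,197,.021),pt(d,487,196,.021))
print("loop channel",pt(d,247,130,.021),pt(d,327,130,.021),pt(d,247,205,.021),pt(d,327,203,.021))
E
```

```text
corners [ 0.4417 -0.1275  0.025 ] [ 0.6428 -0.0789  0.025 ] [ 0.6927 -0.2848  0.025 ] [ 0.49   -0.3318  0.025 ] mean [ 0.5668 -0.2058  0.025 ]
pen [ 0.4883 -0.16    0.0165] [ 0.5166 -0.3015  0.0165]
pen pocket upper w/ edges z.021 [ 0.6077 -0.118   0.021 ] [ 0.6224 -0.1144  0.021 ] lower end [ 0.6458 -0.2652  0.021 ] [ 0.6617 -0.2623  0.021 ]
pen channel [ 0.5903 -0.1664  0.021 ] [ 0.6566 -0.1537  0.021 ] [ 0.6066 -0.2265  0.021 ] [ 0.6738 -0.2128  0.021 ]
loop channel [ 0.4638 -0.1971  0.021 ] [ 0.5267 -0.185   0.021 ] [ 0.474  -0.2589  0.021 ] [ 0.5408 -0.2444  0.021 ]
```

View pics/w5c.png

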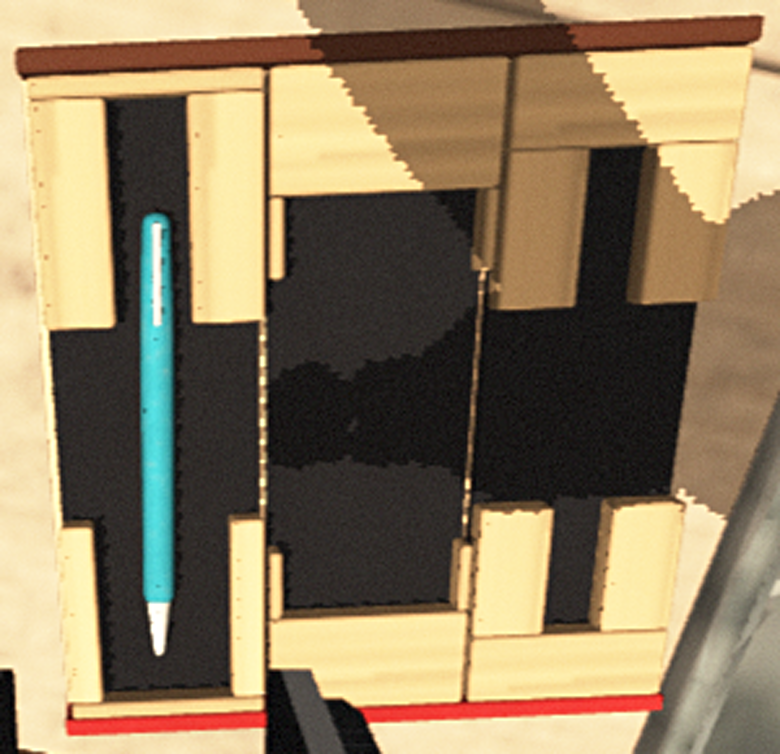

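```bash
python3 -m jog '[[0.013,0.006,0.02,0.012,0.008,-0.006],[0,0,0.03,0,0,0],[0,0,0.015,0,0,0]]' >/dev/null; python3 st.py .502 -.231 .045 .198
```

```text
t 10.8 p [ 0.4985 -0.2299  0.0956] jaw 0.193 z [-0.0052  0.0042 -1.    ] w 0.0428 F [-0.5  1.   0.3] q [-0.53  0.11  1.77  0.    1.27 -0.72]
d tool [-0.002   0.0035  0.0505]
rot [-0.0042 -0.0051 -0.005 ]
rot alt [-0.008   0.0066  3.1365]
```

```bash
python3 -m jog '[[-0.002,0.003,0.025,-0.004,-0.004,-0.005],[0,0,0.02,0,0,0],[0,0,0.005,0,0,0]]' >/dev/null; python3 st.py .502 -.231 .018 .198
```

```text
t 11.05 p [ 0.5004 -0.2283  0.0421] jaw 0.1994 z [-0.0039  0.0037 -1.    ] w 0.0426 F [-0.6  0.3 -0.5] q [-0.52  0.18  1.8   0.    1.17 -0.72]
d tool [-0.003   0.0012  0.0241]
rot [-0.0031 -0.0044  0.0014]
rot alt [ 0.0069 -0.0048 -3.1401]
```

```bash
python3 -m jog '[[-0.003,0.001,0.015,-0.003,-0.004,0],[0,0,0.007,0,0,0]]' >/dev/null; python3 st.py .502 -.231 .016 .198
```

```text
t 11.22 p [ 0.502  -0.2299  0.0203] jaw 0.2005 z [-0.0009  0.0011 -1.    ] w 0.0428 F [-0.3  0.6  0. ] q [-0.52  0.21  1.8   0.    1.13 -0.72]
d tool [-0.0011 -0.0002  0.0043]
rot [-0.0007 -0.0012  0.0025]
rot alt [ 0.0019 -0.0011 -3.1391]
```

```bash
python3 -m jog '[[-0.001,0,0.005,0,0,0],[0,0,0.001,0,0,0],[0,0,0,0,0,0],[0,0,0,0,0,0],[0,0,0,0,0,0],[0,0,0,0,0,0]]' 0 40; python3 st.py .502 -.231 .016 .198
```

```text
time_s: 11.72
eef_pos: [0.5043, -0.2309, 0.018]
eef_rot: [0.632, 0.775, 0.001, 0.001]
wrist_force: [0.5, 0.3, 0.2]
grip_width: 0.0087
t 11.72 p [ 0.5043 -0.2309  0.018 ] jaw 0.2013 z [ 0.0017 -0.     -1.    ] w 0.0087 F [0.5 0.3 0.2] q [-0.52  0.22  1.8   0.    1.12 -0.72]
d tool [ 0.0004 -0.0022  0.002 ]
rot [0.0017 0.0003 0.0033]
rot alt [-0.0005  0.0026 -3.1383]
```

```bash
python3 -m jog '[[0,0,-0.015,0,0,0],[0,0,-0.025,0,0,0],[0,0,-0.025,0,0,0],[0,0,-0.015,0,0,0]]' >/dev/null; python3 st.py .6351 -.1898 .09 .233
```

```text
t 12.05 p [ 0.5015 -0.2295  0.0978] jaw 0.2009 z [-0.0042  0.0035 -1.    ] w 0.0088 F [-0.1  0.5  0.4] q [-0.52  0.11  1.76  0.    1.28 -0.72]
d tool [0.0122 0.1389 0.0073]
rot [-0.0034 -0.0043 -0.0321]
rot alt [-0.0068  0.0052  3.1095]
```

```bash
python3 -m jog '[[0.003,0.03,0,-0.003,-0.004,-0.015],[0.003,0.037,0,0,0,-0.015],[0.003,0.036,0,0,0,0],[0.003,0.025,0,0,0,0],[0,0.01,0,0,0,0],[0,0,0,0,0,0]]' >/dev/null; python3 st.py .6351 -.1898 .05 .233;  python3 - <<'E'
from h import *
for n in("wrist","top","scene"):
    d=optics.get_image(n);cv2.imwrite(f"pics/{n}6.png",d["pixels"][:,:,::-1]);np.savez(f"{n}6.npz",**d)
crop(d,340,180,500,310,5,"pics/s6c.png")
E
```

```text
t 12.55 p [ 0.6433 -0.189   0.1098] jaw 0.229 z [ 0.0148 -0.0071 -0.9999] w 0.0087 F [-0.8 -0.3  0.1] q [-0.36  0.38  1.42 -0.    1.32 -0.59]
d tool [ 0.0017 -0.009   0.0596]
rot [ 0.0128  0.0103 -0.0041]
rot alt [ 0.0161 -0.02    3.1374]
```

View pics/wrist6.png

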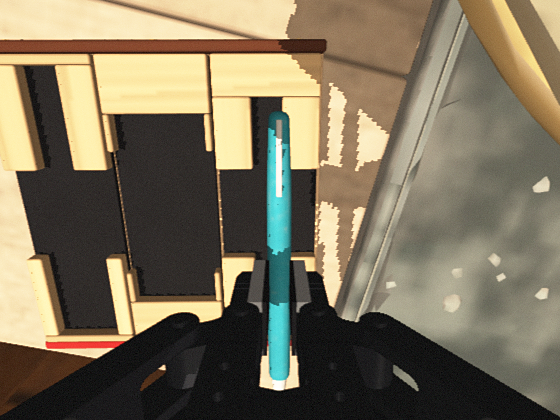

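View pics/s6c.png

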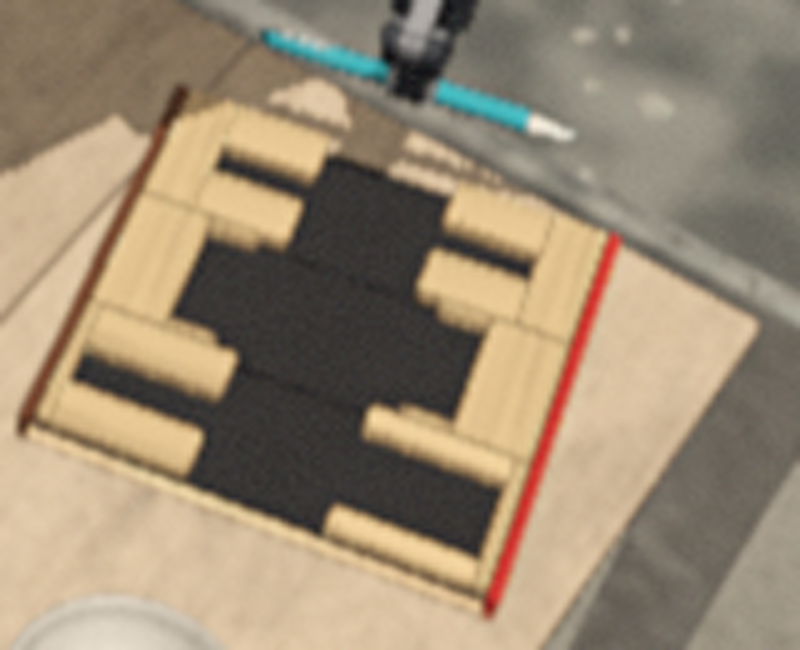

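```bash
python3 -m jog '[[0.002,-0.009,0.025,0.012,0.01,-0.004],[0,0,0.02,0,0,0],[0,0,0.005,0,0,0]]' >/dev/null; python3 st.py .6351 -.1898 .035 .233
```

```text
t 12.95 p [ 0.6304 -0.1929  0.0612] jaw 0.2294 z [ 0.002  -0.0019 -1.    ] w 0.0086 F [-0.7 -0.4 -0.3] q [-0.37  0.42  1.47 -0.    1.25 -0.6 ]
d tool [0.002  0.0052 0.0262]
rot [ 0.0015  0.0023 -0.0036]
rot alt [ 0.0037 -0.0024  3.138 ]
```

```bash
python3 -m jog '[[0.002,0.005,0.015,0.002,0.002,-0.003],[0,0,0.01,0,0,0],[0,0,0,0,0,0]]' >/dev/null; python3 st.py .6351 -.1898 .018 .233;  python3 - <<'E'
from h import *
for n in("wrist",):
    d=optics.get_image(n);cv2.imwrite(f"pics/{n}7.png",d["pixels"][:,:,::-1]);np.savez(f"{n}7.npz",**d)
E
```

```text
t 13.2 p [ 0.631  -0.1914  0.0346] jaw 0.2294 z [-0.004   0.0003 -1.    ] w 0.0086 F [ 0.3 -0.1  0.4] q [-0.37  0.45  1.47 -0.    1.22 -0.6 ]
d tool [0.0006 0.0044 0.0166]
rot [-0.0039 -0.0012 -0.0036]
rot alt [-0.0019  0.0061  3.138 ]
```

View pics/wrist7.png

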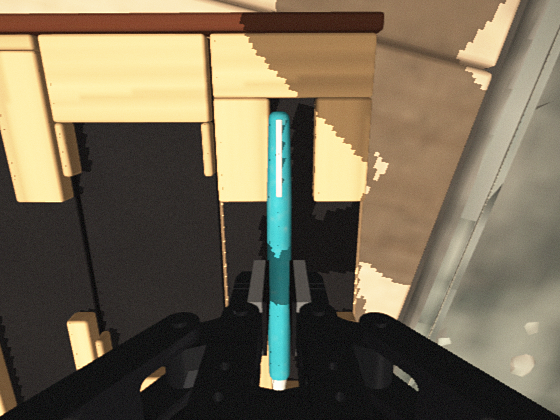

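```bash
python3 -m jog '[[0.001,0.005,0.004,-0.002,0,-0.003],[0,0.001,0,0,0,0]]' >/dev/null; python3 st.py .6351 -.1898 .018 .233;  python3 - <<'E'
from h import *
for n in("wrist",):
    d=optics.get_image(n);crop(d,200,10,400,300,2,f"pics/{n}8.png")
E
```

```text
t 13.42 p [ 0.6372 -0.1899  0.033 ] jaw 0.2316 z [-0.     -0.0001 -1.    ] w 0.0089 F [ 0.1 -0.2 -0.6] q [-0.37  0.47  1.46 -0.    1.22 -0.6 ]
d tool [ 0.0006 -0.0021  0.015 ]
rot [-0.0001  0.0001 -0.0014]
rot alt [0.0001 0.0001 3.1402]
```

View pics/wrist8.png

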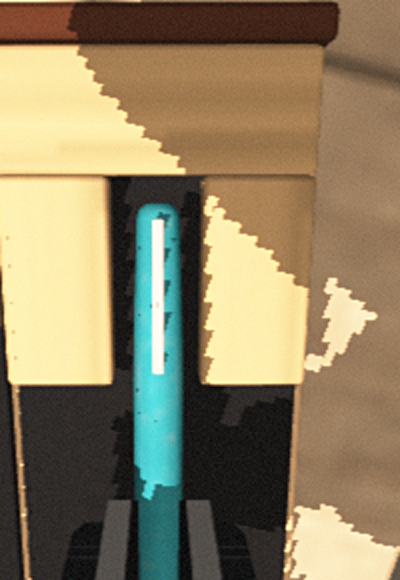

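```bash
python3 -m jog '[[0,-0.001,0.008,0,0,0],[0,0,0.005,0,0,0]]'
```

```text
time_s: 13.63
eef_pos: [0.6392, -0.1912, 0.0234]
eef_rot: [0.621, 0.784, 0.001, 0.003]
wrist_force: [-0.4, -0.4, -1.5]
grip_width: 0.0085
```

```bash
python3 st.py .6351 -.1898 .018 .233; python3 -m jog '[[0,0,0.003,0,0,0]]'
```

```text
t 13.63 p [ 0.6392 -0.1912  0.0234] jaw 0.2319 z [ 0.0059 -0.0027 -1.    ] w 0.0085 F [-0.4 -0.4 -1.5] q [-0.37  0.48  1.46 -0.    1.19 -0.6 ]
d tool [ 0.0024 -0.0037  0.0054]
rot [ 0.0052  0.004  -0.0011]
rot alt [ 0.0062 -0.0081  3.1405]
time_s: 13.72
eef_pos: [0.6394, -0.1913, 0.0203]
eef_rot: [0.621, 0.784, 0.001, 0.003]
wrist_force: [0.8, 0.2, -1.0]
grip_width: 0.0088
```

```bash
python3 -m jog '[[0.002,-0.003,0.002,0.003,0.003,0],[0,0,0.001,0,0,0]]';python3 -m jog '[[0,0,0.002,0,0,0]]'; python3 st.py .6351 -.1898 .018 .233
```

```text
time_s: 13.88
eef_pos: [0.6353, -0.1897, 0.016]
eef_rot: [0.62, 0.784, 0.0, 0.001]
wrist_force: [-0.1, -0.2, -0.1]
grip_width: 0.0085
time_s: 13.97
eef_pos: [0.6355, -0.1899, 0.0149]
eef_rot: [0.62, 0.784, 0.0, 0.001]
wrist_force: [-11.4, 3.1, 27.6]
grip_width: 0.0087
t 13.97 p [ 0.6355 -0.1899  0.0149] jaw 0.2321 z [ 0.0019 -0.0002 -1.    ] w 0.0087 F [-11.4   3.1  27.6] q [-0.37  0.48  1.47  0.    1.18 -0.6 ]
d tool [ 0.0002 -0.0004 -0.0031]
rot [ 0.0018  0.0007 -0.0009]
rot alt [ 0.001  -0.0028  3.1407]
```

```bash
python3 -m jog '[[0,0,-0.001,0,0,0],[0,0,0,0,0,0],[0,0,0,0,0,0]]' 40 >/dev/null; python3 -m jog '[[0,0,-0.01,0,0,0],[0,0,-0.02,0,0,0],[0,0,-0.03,0,0,0],[0,0,-0.035,0,0,0],[0,0,-0.035,0,0,0]]' >/dev/null; python3 st.py .473 .098 .15 .35;  python3 - <<'E'
from h import *
for n in("wrist","top","scene"):
    d=optics.get_image(n);cv2.imwrite(f"pics/{n}9.png",d["pixels"][:,:,::-1]);np.savez(f"{n}9.npz",**d)
E
```

```text
t 14.63 p [ 0.6282 -0.1871  0.1399] jaw 0.2321 z [-0.0172  0.0072 -0.9998] w 0.0342 F [ 0.9  0.1 -0.4] q [-0.37  0.35  1.4   0.    1.41 -0.6 ]
d tool [ 0.3132 -0.0856 -0.0054]
rot [-0.0144 -0.0118 -0.1179]
rot alt [-0.0179  0.0218  3.0235]
```

View pics/wrist9.png

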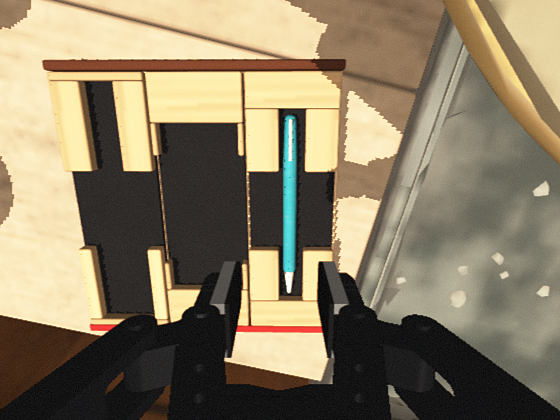

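```bash
python3 -m jog '[[0.027,-0.007,-0.005,0.007,0.006,-0.12],[0.028,-0.004,-0.005,0.005,0.005,-0.12],[0.028,0,0,0,0,-0.12],[0.028,0.003,0,0,0,-0.12],[0.027,0.006,0,0,0,-0.12],[0.026,0.009,0,0,0,-0.12],[0.025,0.012,0,0,0,-0.12],[0.023,0.015,0,0,0,-0.12],[0.021,0.018,0,0,0,-0.12],[0.018,0.02,0,0,0,-0.12]]' 40 >/dev/null; python3 st.py .4935 .1045 .15 1.896
```

```text
t 15.62 p [0.4879 0.059  0.1521] jaw 1.4711 z [-0.0337  0.0101 -0.9994] w 0.0339 F [-0.6 -0.2 -0.2] q [ 0.01 -0.08  1.85  0.01  1.41 -1.46]
d tool [-0.0012  0.0458  0.0024]
rot [ 0.014  -0.0326 -0.4248]
rot alt [-0.045  -0.0193  2.7164]
```

```bash
python3 -m jog '[[0.002,0.015,0,0.007,-0.016,-0.11],[0.004,0.015,0,0.007,-0.01,-0.11],[0.004,0.01,0,0,-0.005,-0.11],[0.002,0.005,0,0,0,-0.09],[0,0,0,0,0,0]]' 40 >/dev/null; python3 st.py .4935 .1045 .10 1.896;python3 - <<'E'
from h import *
for n in("wrist",):
    d=optics.get_image(n);cv2.imwrite(f"pics/{n}10.png",d["pixels"][:,:,::-1]);np.savez(f"{n}10.npz",**d)
E
```

```text
t 16.03 p [0.4669 0.1095 0.1478] jaw 1.9252 z [-0.0101 -0.0024 -0.9999] w 0.0342 F [-0.5 -0.3 -0.6] q [ 0.12 -0.13  1.91 -0.    1.38 -1.8 ]
d tool [-0.0237 -0.0139  0.0475]
rot [ 0.0011 -0.0103  0.0292]
rot alt [ 0.0161  0.0018 -3.1124]
```

View pics/wrist10.png

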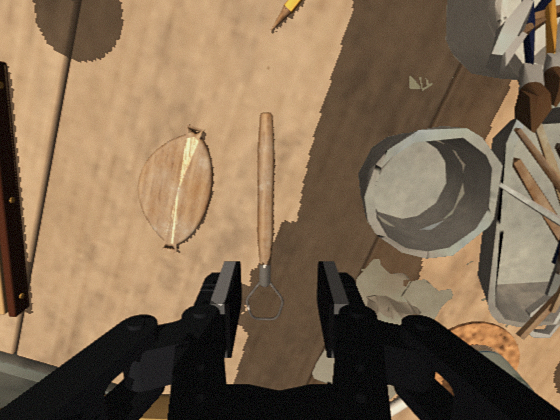

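```bash
python3 - <<'E'
from h import *
np.set_printoptions(precision=4,suppress=True)
d=dict(np.load("wrist10.npz"))
a,j,e=pt(d,266,114,.0065),pt(d,264,264,.0065),pt(d,265,320,.0065)
for p in (a,j,e):print(p)
v=j-a;print("ang",np.arctan2(v[1],v[0]),"len",np.linalg.norm(e-a),"mid",a+v/np.linalg.norm(v)*.093)
r1,r2=pt(d,196,129,.006),pt(d,172,248,.006);print("rib tips",r1,r2,np.linalg.norm(r1-r2),"mid",(r1+r2)/2,np.arctan2(*(r2-r1)[1::-1]))
print("rib sides",pt(d,138,190,.004),pt(d,213,185,.006))
E
```

```text
[0.4057 0.076  0.0065]
[0.5266 0.1174 0.0065]
[0.58   0.1374 0.0065]
ang 0.3295730262278667 len 0.18484504012227088 mid [0.4937 0.1061 0.0065]
rib tips [0.4356 0.028  0.006 ] [0.5403 0.037  0.006 ] 0.10509033533187191 mid [0.4879 0.0325 0.006 ] 0.08577749411850916
rib sides [ 0.5005 -0.0038  0.004 ] [0.4742 0.0539 0.006 ]
```

```bash
python3 -m jog '[[-0.023,-0.013,0.025,0.001,-0.01,0.028],[0,0,0.025,0,0,0],[0,0,0.015,0,0,0]]' >/dev/null; python3 st.py .4937 .1055 .04 1.899
```

```text
t 16.33 p [0.4978 0.104  0.0849] jaw 1.8794 z [ 0.0092  0.0004 -1.    ] w 0.034 F [-0.8  0.6 -0. ] q [ 0.11 -0.    1.9  -0.    1.23 -1.77]
d tool [0.0039 0.0027 0.0449]
rot [-0.0025  0.0088 -0.0196]
rot alt [0.0138 0.0039 3.122 ]
```

```bash
python3 -m jog '[[0.004,0.002,0.025,-0.002,0.008,-0.02],[0,0,0.02,0,0,0],[0,0,0.007,0,0,0]]' >/dev/null; python3 st.py .4937 .1055 .008 1.899
```

```text
t 16.58 p [0.4931 0.1023 0.028 ] jaw 1.8858 z [-0.0023 -0.0012 -1.    ] w 0.0339 F [-0.6  0.2 -0.6] q [ 0.1   0.08  1.94 -0.    1.13 -1.78]
d tool [-0.0016  0.0029  0.02  ]
rot [-0.0004 -0.0025 -0.0132]
rot alt [-0.004   0.0007  3.1284]
```

```bash
python3 -m jog '[[-0.001,0.003,0.012,0,-0.002,-0.013],[0,0,0.006,0,0,0]]' >/dev/null; python3 st.py .4937 .1055 .007 1.899
```

```text
t 16.75 p [0.4922 0.104  0.0078] jaw 1.8918 z [-0.0036 -0.0012 -1.    ] w 0.0343 F [-0.1  0.6  0.2] q [ 0.11  0.11  1.94 -0.    1.09 -1.78]
d tool [-0.0019  0.0009  0.0008]
rot [ 0.     -0.0038 -0.0072]
rot alt [-0.006  -0.0001  3.1343]
```

```bash
python3 -m jog '[[-0.002,0.001,-0.001,0,-0.003,-0.006],[0,0,0,0,0,0],[0,0,0,0,0,0],[0,0,0,0,0,0],[0,0,0,0,0,0]]' 0 40; python3 st.py .4937 .1055 .007 1.899
```

```text
time_s: 17.17
eef_pos: [0.4957, 0.1048, 0.0109]
eef_rot: [-0.16, 0.987, -0.0, 0.0]
wrist_force: [-0.1, 0.3, -0.2]
grip_width: 0.0128
t 17.17 p [0.4957 0.1048 0.0109] jaw 1.8916 z [ 0.001  -0.0003 -1.    ] w 0.0128 F [-0.1  0.3 -0.2] q [ 0.11  0.11  1.94 -0.    1.09 -1.78]
d tool [0.0017 0.0013 0.0039]
rot [-0.0006  0.0009 -0.0074]
rot alt [0.0013 0.0009 3.1342]
```

```bash
python3 -m jog '[[0.002,0,-0.015,0,0,0],[0.008,0,-0.02,0,0,0],[0.015,0,-0.025,0,0,0],[0.015,0,-0.025,0,0,0],[0.01,0,-0.015,0,0,0]]' >/dev/null; python3 st.py .4989 -.2222 .1 .233;python3 - <<'E'
from h import *
for n in("wrist","scene"):
    d=optics.get_image(n);cv2.imwrite(f"pics/{n}11.png",d["pixels"][:,:,::-1]);np.savez(f"{n}11.npz",**d)
crop(d,180,90,380,240,4,"pics/s11c.png")
E
```

```text
t 17.58 p [0.4462 0.0886 0.1135] jaw 1.8908 z [-0.0018 -0.0008 -1.    ] w 0.0126 F [ 0.5 -0.6 -0.8] q [ 0.08 -0.18  2.01 -0.    1.31 -1.81]
d tool [ 0.0476 -0.3116  0.0137]
rot [-0.0017 -0.0013  1.6578]
rot alt [ 0.0013 -0.0017 -1.4838]
```

View pics/wrist11.png

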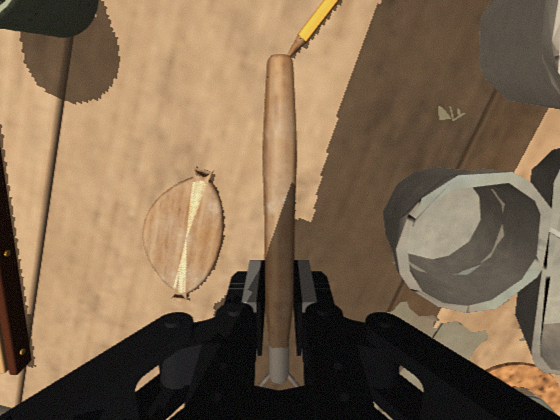

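View pics/s11c.png

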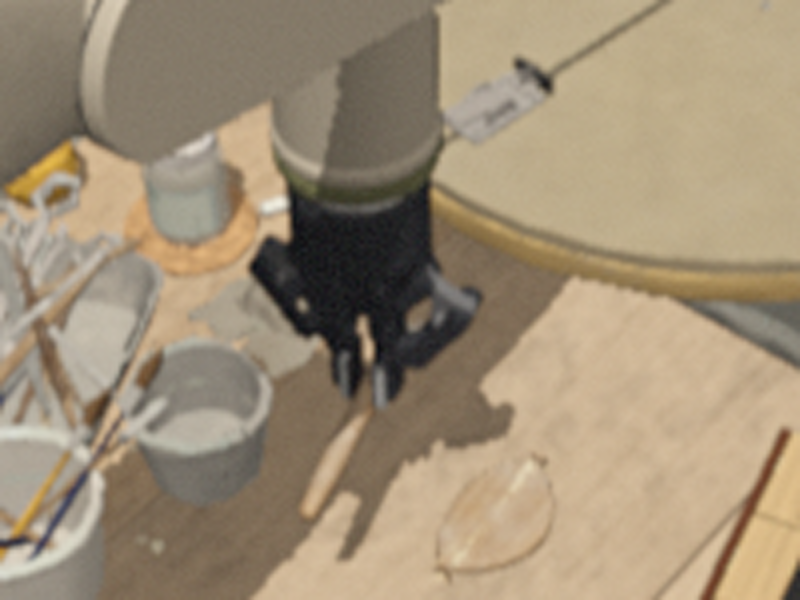

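```bash
python3 -m jog '[[0.003,-0.022,-0.015,0,0,0.12],[0.001,-0.022,-0.015,0,0,0.12],[-0.002,-0.022,-0.01,0,0,0.12],[-0.005,-0.022,-0.01,0,0,0.12],[-0.007,-0.021,0,0,0,0.12],[-0.01,-0.02,0,0,0,0.12],[-0.012,-0.019,0,0,0,0.12],[-0.014,-0.017,0,0,0,0.12],[-0.016,-0.0155,0,0,0,0.12],[-0.018,-0.013,0,0,0,0.12]]' >/dev/null; python3 st.py .4989 -.2222 .1 .233
```

```text
t 18.52 p [ 0.4855 -0.1369  0.1642] jaw 0.6501 z [ 0.0073  0.0002 -1.    ] w 0.0128 F [-0.3  0.5 -0.4] q [-0.38 -0.1   1.84  0.    1.39 -1.03]
d tool [-0.0757 -0.0413  0.0642]
rot [0.0068 0.003  0.4171]
rot alt [-0.0042  0.0094 -2.7245]
```

```bash
python3 -m jog '[[-0.0185,-0.01,0,0.003,0.003,0.105],[-0.0195,-0.008,0,0.002,0,0.105],[-0.02,-0.006,0,0,0,0.105],[-0.0205,-0.004,0.01,0,0,0.1],[0,0,0.01,0,0,0]]' >/dev/null; python3 st.py .4993 -.2239 .1 .233;python3 - <<'E'
from h import *
for n in("wrist",):
    d=optics.get_image(n);cv2.imwrite(f"pics/{n}12.png",d["pixels"][:,:,::-1]);np.savez(f"{n}12.npz",**d)
E
```

```text
t 18.93 p [ 0.5    -0.2292  0.1421] jaw 0.202 z [ 0.004  -0.0029 -1.    ] w 0.0129 F [ 0.1 -0.5 -0.4] q [-0.52  0.05  1.74 -0.    1.35 -0.72]
d tool [0.0055 0.0002 0.042 ]
rot [ 0.0033  0.0037 -0.031 ]
rot alt [ 0.0058 -0.0051  3.1105]
```

View pics/wrist12.png

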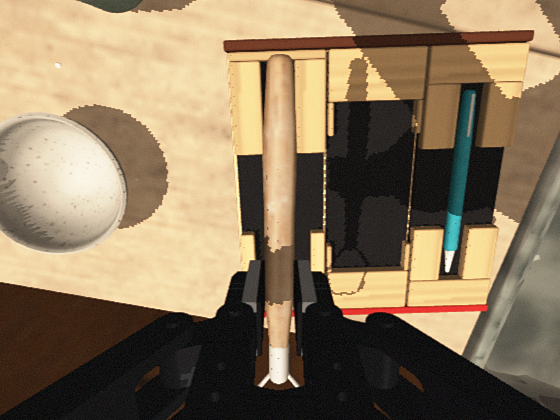

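```bash
python3 -m jog '[[0.0055,0,0.025,0.003,0.003,-0.03],[0,0,0.025,0,0,0],[0,0,0.02,0,0,0],[0,0,0.005,0,0,0]]' >/dev/null; python3 st.py .4993 -.2239 .045 .233
```

```text
t 19.32 p [ 0.4984 -0.2199  0.061 ] jaw 0.2452 z [-0.0017  0.0031 -1.    ] w 0.0124 F [-0.8  0.7 -1.4] q [-0.51  0.14  1.81  0.    1.2  -0.76]
d tool [-0.0042 -0.0001  0.016 ]
rot [-0.001  -0.0034  0.0122]
rot alt [ 0.0053 -0.0015 -3.1294]
```

```bash
python3 -m jog '[[-0.004,0,0.012,-0.001,-0.003,0.012],[0,0,0.004,0,0,0],[0,0,0,0,0,0]]' >/dev/null; python3 st.py .4993 -.2239 .035 .233;python3 - <<'E'
from h import *
for n in("wrist",):
    d=optics.get_image(n);cv2.imwrite(f"pics/{n}13.png",d["pixels"][:,:,::-1]);np.savez(f"{n}13.npz",**d)
E
```

```text
t 19.57 p [ 0.4981 -0.2205  0.0422] jaw 0.2389 z [-0.0044  0.0036 -1.    ] w 0.0126 F [-0.3 -0.6  0. ] q [-0.51  0.16  1.81  0.    1.17 -0.75]
d tool [-0.0036  0.0004  0.0072]
rot [-0.0034 -0.0045  0.0058]
rot alt [ 0.0071 -0.0054 -3.1357]
```

View pics/wrist13.png

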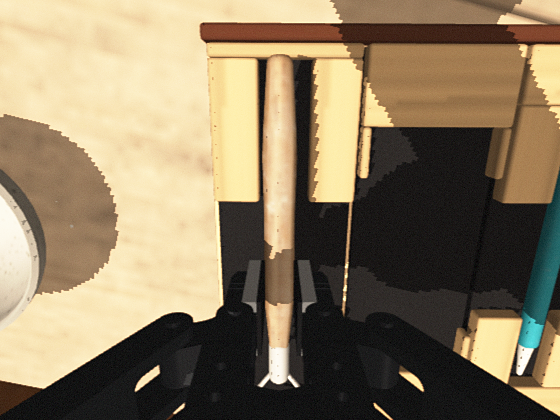

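```bash
python3 - <<'E'
from h import *
np.set_printoptions(precision=4,suppress=True)
d=dict(np.load("wrist13.npz"))
crop(d,190,10,380,230,3,"pics/w13c.png")
ex=np.array([.973,.231]);ey=np.array([-.231,.973]);c=np.array([.4989,-.2222])
for n,p,z in [("tail",(280,55),.040),("pend",(285,60),.021),("pl",(258,130),.021),("pr",(311,130),.021),("handle",(280,130),.038),("ch L",(218,202),.021),("ch R",(355,202),.021)]:
    q=pt(d,*p,z)[:2]-c;print(n,q@ex*1000,q@ey*1000)
E
```

```text
tail -0.9717629689823234 94.76529285830297
pend 1.1660622467804744 95.07798443387955
pl -10.806100938752241 65.61770299351737
pr 13.290483791817197 65.75105485584251
handle -0.7992026200694423 66.8943502846861
ch L -30.571183170824835 31.503356678962646
ch R 35.62676690577562 31.919527857596684
```

View pics/w13c.png

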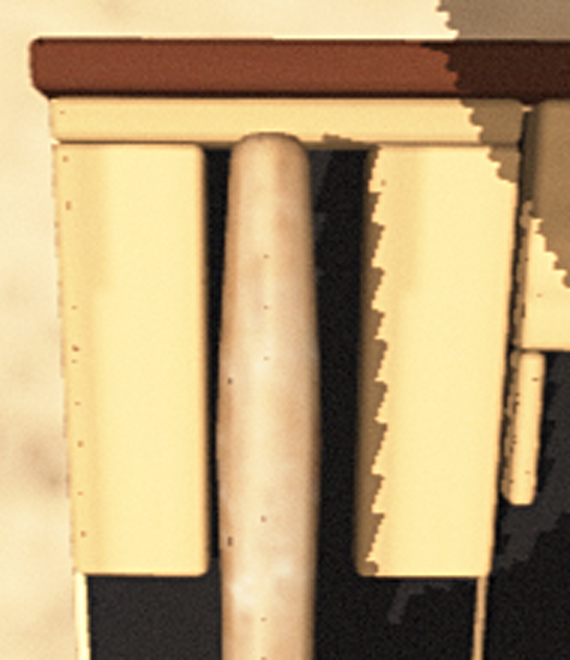

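```bash
python3 -m jog '[[-0.004,0.0025,0.003,-0.003,-0.004,0.005],[0,0,0,0,0,0]]' >/dev/null; python3 st.py .5008 -.2239 .022 .233;python3 - <<'E'
from h import *
for n in("wrist",):
    d=optics.get_image(n);crop(d,190,10,380,230,3,"pics/w14c.png")
E
```

```text
t 19.78 p [ 0.503  -0.2241  0.0414] jaw 0.235 z [ 0.0022 -0.0011 -1.    ] w 0.0129 F [-0.3 -0.2 -0.3] q [-0.51  0.17  1.8   0.    1.16 -0.75]
d tool [ 0.0007 -0.0021  0.0194]
rot [0.0019 0.0015 0.002 ]
rot alt [-0.0024  0.0029 -3.1396]
```

View pics/w14c.png

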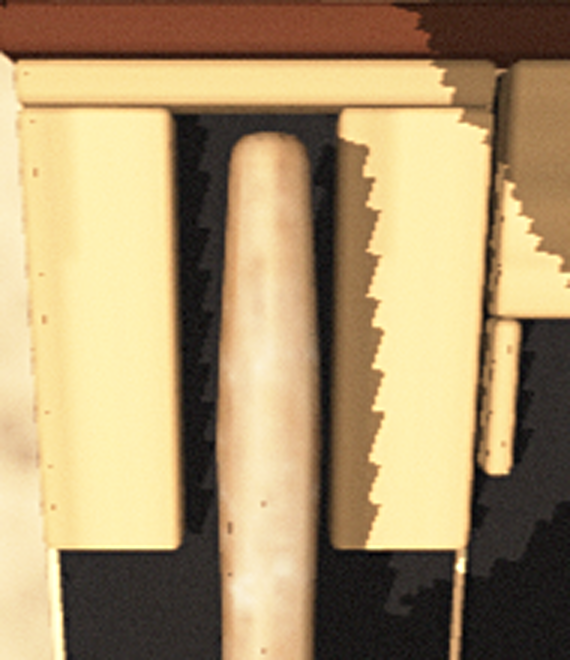

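```bash
python3 -m jog '[[0.001,-0.002,0.01,0,0,0],[0,0,0.007,0,0,0]]'; python3 st.py .501 -.2237 .022 .233
```

```text
time_s: 20.0
eef_pos: [0.5034, -0.2249, 0.0273]
eef_rot: [0.619, 0.785, 0.001, 0.004]
wrist_force: [-0.4, -0.3, -0.7]
grip_width: 0.0125
t 20.0 p [ 0.5034 -0.2249  0.0273] jaw 0.2356 z [ 0.0077 -0.004  -1.    ] w 0.0125 F [-0.4 -0.3 -0.7] q [-0.51  0.19  1.82  0.    1.13 -0.75]
d tool [ 0.0017 -0.0021  0.0053]
rot [0.0066 0.0057 0.0025]
rot alt [-0.0089  0.0104 -3.139 ]
```

```bash
python3 -m jog '[[0.002,-0.002,0.003,0.005,0.005,0.002],[0,0,0.002,0,0,0]]'; python3 -m jog '[[0,0,0.002,0,0,0]]'; python3 -m jog '[[0,0,0.002,0,0,0]]'; python3 st.py .501 -.2237 .022 .233
```

```text
time_s: 20.17
eef_pos: [0.5002, -0.223, 0.0207]
eef_rot: [0.62, 0.785, 0.0, -0.0]
wrist_force: [0.0, 0.4, -0.4]
grip_width: 0.0125
time_s: 20.25
eef_pos: [0.5002, -0.223, 0.0189]
eef_rot: [0.62, 0.785, 0.0, -0.0]
wrist_force: [-12.2, 6.7, 36.3]
grip_width: 0.0125
time_s: 20.33
eef_pos: [0.5002, -0.2231, 0.0188]
eef_rot: [0.62, 0.785, 0.0, -0.001]
wrist_force: [-18.2, 9.3, 41.6]
grip_width: 0.0125
t 20.33 p [ 0.5002 -0.2231  0.0188] jaw 0.2333 z [-0.0007  0.0011 -1.    ] w 0.0125 F [-18.2   9.3  41.6] q [-0.51  0.2   1.82  0.    1.12 -0.75]
d tool [-0.0008  0.0006 -0.0032]
rot [-0.0004 -0.0013  0.0003]
rot alt [ 0.002  -0.0006 -3.1413]
```

```bash
python3 -m jog '[[0,0,-0.002,0,0,0],[0,0,0,0,0,0],[0,0,0,0,0,0]]' 42 >/dev/null; python3 -m jog '[[0,0,-0.01,0,0,0],[0,0,-0.02,0,0,0],[0,0,-0.03,0,0,0],[0,0,-0.035,0,0,0],[0,0,-0.035,0,0,0]]' >/dev/null; python3 st.py .488 .030 .15 .35;  python3 - <<'E'
from h import *
for n in("wrist",):
    d=optics.get_image(n);cv2.imwrite(f"pics/{n}15.png",d["pixels"][:,:,::-1]);np.savez(f"{n}15.npz",**d)
E
```

```text
t 21.0 p [ 0.4937 -0.2196  0.1463] jaw 0.2332 z [-0.0181  0.011  -0.9998] w 0.0359 F [ 0.4 -0.5  0.2] q [-0.51  0.05  1.73  0.    1.38 -0.75]
d tool [ 0.2442  0.0521 -0.0008]
rot [-0.0141 -0.0158 -0.1169]
rot alt [-0.0239  0.0214  3.0245]
```

View pics/wrist15.png

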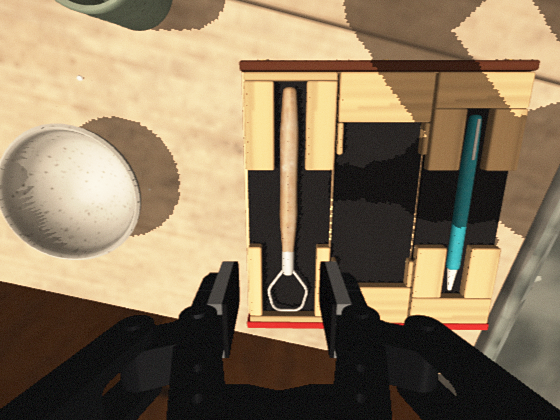

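```bash
python3 -m jog '[[0.024,0.005,-0.003,0.008,0.008,-0.12],[0.023,0.008,0,0.006,0.006,-0.12],[0.022,0.011,0,0,0,-0.12],[0.021,0.013,0,0,0,-0.12],[0.019,0.0155,0,0,0,-0.12],[0.017,0.018,0,0,0,-0.12],[0.0145,0.0195,0,0,0,-0.12],[0.012,0.021,0,0,0,-0.12],[0.0095,0.0225,0,0,0,-0.12],[0.0065,0.0235,0,0,0,-0.12]]' 90 >/dev/null; python3 st.py .488 .0265 .15 1.656
```

```text
t 21.88 p [0.4923 0.0257 0.1719] jaw 1.4721 z [-0.0094  0.0059 -0.9999] w 0.0768 F [0.8 0.3 0.7] q [-0.06 -0.12  1.85  0.01  1.42 -1.53]
d tool [0.0041 0.0003 0.022 ]
rot [ 0.0058 -0.0094 -0.1839]
rot alt [-0.014  -0.0086  2.9576]
```

```bash
python3 -m jog '[[0.002,0,0.005,0.003,-0.005,-0.1],[0.002,0,0.01,0.002,-0.004,-0.084],[0,0,0.005,0,0,0]]' 90 >/dev/null; python3 st.py .488 .0265 .08 1.656;  python3 - <<'E'
from h import *
for n in("wrist",):
    d=optics.get_image(n);cv2.imwrite(f"pics/{n}16.png",d["pixels"][:,:,::-1]);np.savez(f"{n}16.npz",**d)
E
```

```text
t 22.13 p [0.4889 0.0316 0.154 ] jaw 1.6786 z [ 0.0043  0.0024 -1.    ] w 0.0769 F [ 0.1 -0.9 -0.7] q [-0.04 -0.13  1.89  0.    1.38 -1.72]
d tool [ 0.0018 -0.0051  0.074 ]
rot [0.0019 0.0045 0.0226]
rot alt [-0.007  0.003 -3.119]
```

View pics/wrist16.png

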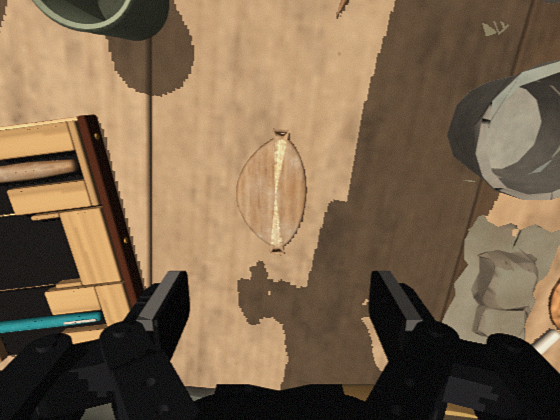

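```bash
python3 - <<'E'
from h import *
np.set_printoptions(precision=4,suppress=True)
d=dict(np.load("wrist16.npz"))
for p in [(282,132),(278,250),(238,192),(307,192)]: print(pt(d,*p,.0085),pt(d,*p,.0))
E
```

```text
[0.4361 0.0282 0.0085] [0.4368 0.0284 0.    ]
[0.5384 0.036  0.0085] [0.5422 0.0364 0.    ]
[ 0.4892 -0.0032  0.0085] [ 0.4915 -0.004   0.    ]
[0.483  0.0546 0.0085] [0.4851 0.0556 0.    ]
```

```bash
python3 -m jog '[[0.002,-0.005,0.02,0.001,0.003,0.024],[0,0,0.03,0,0,0],[0,0,0.025,0,0,0],[0,0,0.015,0,0,0]]' >/dev/null; python3 st.py .488 .027 .03 1.652
```

```text
t 22.52 p [0.4928 0.0247 0.0671] jaw 1.6319 z [ 0.012   0.0003 -0.9999] w 0.077 F [ 0.1  0.6 -0.9] q [-0.05 -0.02  1.96  0.    1.19 -1.69]
d tool [0.0051 0.0026 0.0371]
rot [-0.0006  0.012  -0.02  ]
rot alt [0.0187 0.0009 3.1215]
```

```bash
python3 -m jog '[[0.005,0.0025,0.02,0,0.012,-0.02],[0,0,0.015,0,0,0],[0,0,0.005,0,0,0]]' >/dev/null; python3 st.py .488 .027 .012 1.652
```

```text
t 22.77 p [0.4868 0.0253 0.0236] jaw 1.6387 z [-0.0036 -0.0006 -1.    ] w 0.0766 F [-0.   0.2 -0.5] q [-0.05  0.04  1.98 -0.    1.12 -1.69]
d tool [-0.0014  0.0017  0.0116]
rot [-0.0004 -0.0036 -0.0133]
rot alt [-0.0057  0.0006  3.1283]
```

```bash
python3 -m jog '[[-0.001,0.002,0.01,0,-0.003,-0.013],[0,0,0.005,0,0,0]]';python3 - <<'E'
from h import *
for n in("wrist",):
    d=optics.get_image(n);cv2.imwrite(f"pics/{n}17.png",d["pixels"][:,:,::-1])
E
```

```text
time_s: 22.93
eef_pos: [0.488, 0.0267, 0.008]
eef_rot: [-0.038, 0.999, -0.0, -0.0]
wrist_force: [-0.5, -0.3, -0.1]
grip_width: 0.0768
```

View pics/wrist17.png

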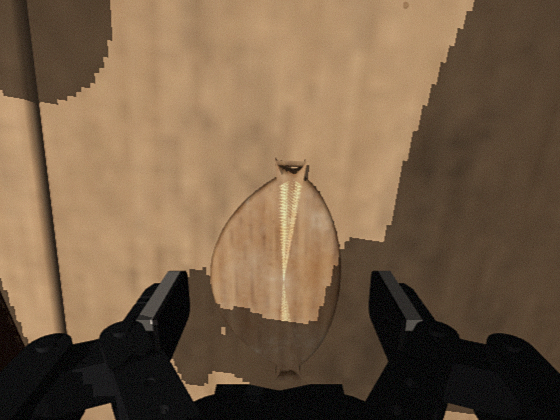

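```bash
python3 -m jog '[[0,0,0.003,0,0,0],[0,0,0.002,0,0,0]]';python3 -m jog '[[0,0,0.003,0,0,0]]'; python3 -m jog '[[0,0,0.003,0,0,0]]'
```

```text
time_s: 23.15
eef_pos: [0.4891, 0.0264, 0.0036]
eef_rot: [-0.037, 0.999, -0.0, 0.0]
wrist_force: [-0.5, -0.7, 0.1]
grip_width: 0.0769
time_s: 23.23
eef_pos: [0.49, 0.0263, 0.0014]
eef_rot: [-0.037, 0.999, -0.0, 0.001]
wrist_force: [-0.4, -0.2, 0.6]
grip_width: 0.0767
time_s: 23.32
eef_pos: [0.4907, 0.0262, -0.0012]
eef_rot: [-0.037, 0.999, -0.0, 0.002]
wrist_force: [-0.3, 0.9, -0.2]
grip_width: 0.0769
```

```bash
python3 -m jog '[[0.002,0,0.003,0,0.002,0]]'; python3 -m jog '[[0,0,0,0,0,0],[0,0,0,0,0,0],[0,0,0,0,0,0]]' 55 40; python3 st.py .488 .027 .012 1.652
```

```text
time_s: 23.4
eef_pos: [0.4894, 0.0261, -0.0038]
eef_rot: [-0.037, 0.999, -0.001, 0.002]
wrist_force: [0.6, 0.4, -0.8]
grip_width: 0.0774
time_s: 23.65
eef_pos: [0.4896, 0.0261, -0.0033]
eef_rot: [-0.037, 0.999, -0.001, 0.002]
wrist_force: [1.0, -0.7, 0.4]
grip_width: 0.0566
t 23.65 p [ 0.4896  0.0261 -0.0033] jaw 1.6449 z [ 0.0036 -0.0011 -1.    ] w 0.0566 F [ 1.  -0.7  0.4] q [-0.05  0.09  1.99 -0.    1.06 -1.7 ]
d tool [ 0.0014  0.001  -0.0153]
rot [-0.0013  0.0035 -0.0071]
rot alt [0.0054 0.0021 3.1345]
```

```bash
python3 -m jog '[[0,0,0,0,0,0],[0,0,-0.01,0,0,0],[0,0,-0.02,0,0,0],[0,0,-0.025,0,0,0],[0,0,-0.025,0,0,0]]'; python3 st.py .568 -.206 .1 .233;python3 - <<'E'
from h import *
for n in("wrist","scene"):
    d=optics.get_image(n);cv2.imwrite(f"pics/{n}18.png",d["pixels"][:,:,::-1])
crop(d,200,120,400,270,4,"pics/s18c.png")
E
```

```text
time_s: 24.07
eef_pos: [0.4837, 0.0265, 0.0746]
eef_rot: [-0.037, 0.999, -0.0, -0.004]
wrist_force: [0.1, -0.4, -0.9]
grip_width: 0.0566
t 24.07 p [0.4837 0.0265 0.0746] jaw 1.6448 z [-0.0089 -0.0004 -1.    ] w 0.0566 F [ 0.1 -0.4 -0.9] q [-0.05 -0.04  1.96 -0.    1.23 -1.7 ]
d tool [-0.0667 -0.2381 -0.0261]
rot [-0.0061 -0.0076  1.4118]
rot alt [ 0.0079 -0.0063 -1.7297]
```

View pics/wrist18.png

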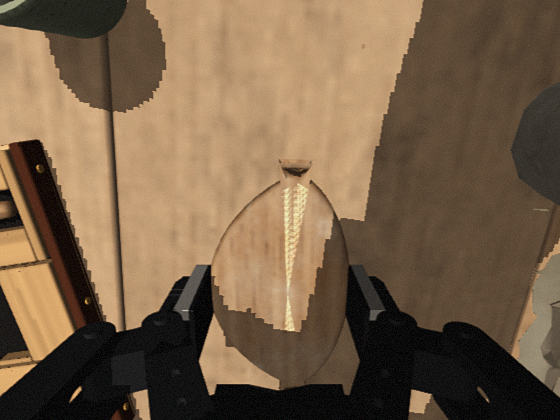

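View pics/s18c.png

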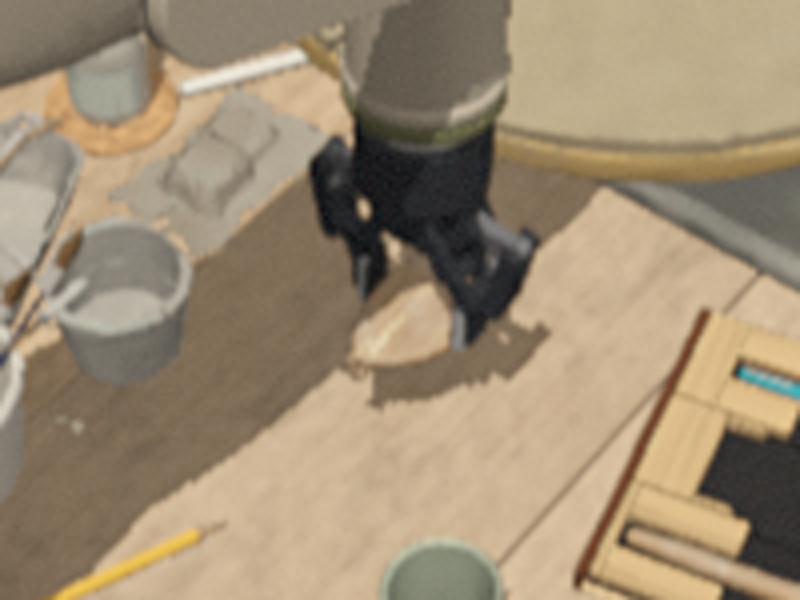

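```bash
python3 -m jog '[[-0.006,-0.022,-0.015,-0.004,-0.005,0.12],[-0.009,-0.0215,-0.015,0,0,0.12],[-0.0115,-0.0205,-0.01,0,0,0.12],[-0.014,-0.019,-0.01,0,0,0.12],[-0.016,-0.017,-0.005,0,0,0.12],[-0.018,-0.015,0,0,0,0.12],[-0.0195,-0.013,0,0,0,0.12],[-0.021,-0.0105,0,0,0,0.12],[-0.022,-0.008,0,0,0,0.12],[-0.023,-0.005,0,0,0,0.12]]'; python3 st.py .568 -.206 .1 .233
```

```text
time_s: 25.0
eef_pos: [0.5646, -0.2003, 0.1384]
eef_rot: [0.55, 0.835, 0.004, 0.002]
wrist_force: [-0.1, 0.0, -0.7]
grip_width: 0.0567
t 25.0 p [ 0.5646 -0.2003  0.1384] jaw 0.4055 z [ 0.0079  0.0041 -1.    ] w 0.0567 F [-0.1  0.  -0.7] q [-0.43  0.18  1.6   0.01  1.35 -0.84]
d tool [-0.0066  0.0006  0.0384]
rot [ 0.0088 -0.0014  0.1725]
rot alt [ 0.0021  0.0132 -2.969 ]
```

```bash
python3 -m jog '[[-0.004,0,0.005,0.005,-0.001,0.09],[-0.002,0,0.015,0.002,0,0.082],[0,0,0.015,0,0,0],[0,0,0.005,0,0,0]]'>/dev/null; python3 st.py .568 -.206 .06 .233;python3 - <<'E'
from h import *
for n in("wrist",):
    d=optics.get_image(n);cv2.imwrite(f"pics/{n}19.png",d["pixels"][:,:,::-1]);np.savez(f"{n}19.npz",**d)
E
```

```text
t 25.33 p [ 0.5686 -0.2132  0.0988] jaw 0.2097 z [ 0.0051 -0.0025 -1.    ] w 0.0566 F [-0.1  1.4 -0.6] q [-0.44  0.24  1.61 -0.    1.28 -0.65]
d tool [0.0073 0.0008 0.0388]
rot [ 0.0044  0.0036 -0.0233]
rot alt [ 0.0056 -0.0069  3.1183]
```

View pics/wrist19.png

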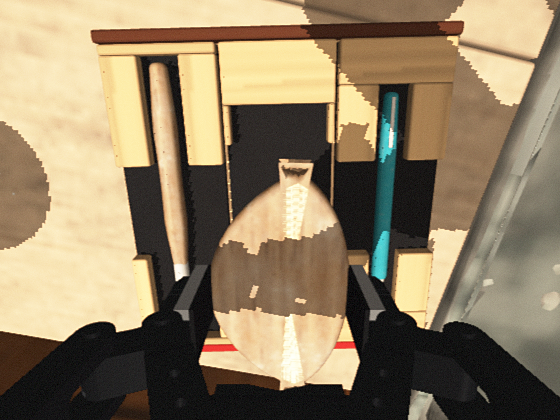

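```bash
python3 -m jog '[[0.0065,0.001,0.015,0.004,0.004,-0.023],[0,0,0.02,0,0,0],[0,0,0.005,0,0,0]]'>/dev/null; python3 st.py .5685 -.206 .03 .233;python3 - <<'E'
from h import *
for n in("wrist",):
    d=optics.get_image(n);cv2.imwrite(f"pics/{n}20.png",d["pixels"][:,:,::-1]);np.savez(f"{n}20.npz",**d)
E
```

```text
t 25.63 p [ 0.569  -0.2056  0.0585] jaw 0.2389 z [ 0.0019  0.0001 -1.    ] w 0.0565 F [-0.3  0.3 -1.2] q [-0.43  0.29  1.64  0.    1.22 -0.67]
d tool [-0.0002 -0.0007  0.0285]
rot [0.0019 0.0003 0.0059]
rot alt [-0.0005  0.003  -3.1357]
```

View pics/wrist20.png

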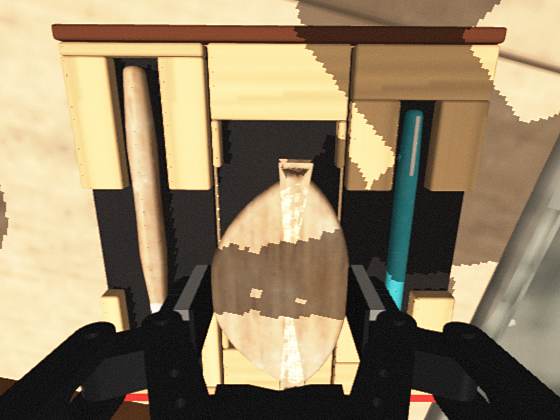

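```bash
python3 -m jog '[[0,-0.001,0.015,0.002,0,0.005],[0,0,0.015,0,0,0],[0,0,0.005,0,0,0]]'; python3 st.py .5685 -.206 .01 .233
```

```text
time_s: 25.93
eef_pos: [0.57, -0.2049, 0.0256]
eef_rot: [0.618, 0.786, 0.0, 0.001]
wrist_force: [-0.8, -0.2, 0.1]
grip_width: 0.0571
t 25.93 p [ 0.57   -0.2049  0.0256] jaw 0.238 z [ 0.0029 -0.0012 -1.    ] w 0.0571 F [-0.8 -0.2  0.1] q [-0.43  0.33  1.65  0.    1.16 -0.67]
d tool [-0.0007 -0.0017  0.0156]
rot [0.0025 0.0018 0.005 ]
rot alt [-0.0028  0.0039 -3.1366]
```

```bash
python3 -m jog '[[-0.001,-0.001,0.006,0.002,0.002,0.005],[0,0,0.004,0,0,0]]';python3 -m jog '[[0,0,0.003,0,0,0]]'; python3 st.py .5685 -.206 .01 .233;python3 - <<'E'
from h import *
for n in("wrist",):
    d=optics.get_image(n);cv2.imwrite(f"pics/{n}21.png",d["pixels"][:,:,::-1])
E
```

```text
time_s: 26.1
eef_pos: [0.5697, -0.2057, 0.016]
eef_rot: [0.62, 0.785, 0.0, 0.0]
wrist_force: [0.3, -0.2, -0.5]
grip_width: 0.0565
time_s: 26.18
eef_pos: [0.57, -0.2057, 0.0133]
eef_rot: [0.619, 0.785, 0.0, 0.0]
wrist_force: [0.5, -0.4, -0.1]
grip_width: 0.0568
t 26.18 p [ 0.57   -0.2057  0.0133] jaw 0.2347 z [ 0.0012  0.0002 -1.    ] w 0.0568 F [ 0.5 -0.4 -0.1] q [-0.43  0.35  1.65  0.    1.14 -0.67]
d tool [ 0.0001 -0.0016  0.0033]
rot [0.0012 0.0001 0.0017]
rot alt [-0.0002  0.0019 -3.1399]
```

View pics/wrist21.png

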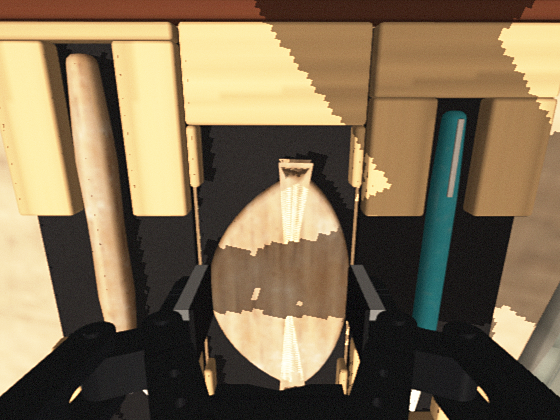

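```bash
python3 -m jog '[[0,-0.001,0.003,0.001,0,0]]';python3 -m jog '[[0,0,0.002,0,0,0]]';python3 -m jog '[[0,0,0.002,0,0,0]]'
```

```text
time_s: 26.32
eef_pos: [0.5695, -0.2061, 0.0107]
eef_rot: [0.619, 0.785, 0.0, 0.001]
wrist_force: [1.2, 0.2, -0.8]
grip_width: 0.0568
time_s: 26.4
eef_pos: [0.5696, -0.2063, 0.0088]
eef_rot: [0.619, 0.785, 0.0, 0.001]
wrist_force: [-0.4, -0.5, -0.1]
grip_width: 0.0565
time_s: 26.48
eef_pos: [0.57, -0.2065, 0.0074]
eef_rot: [0.619, 0.785, 0.0, 0.001]
wrist_force: [-6.1, 4.8, 22.3]
grip_width: 0.057
```

Contact. Release gently and rise.

```bash
python3 -m jog '[[0,0,-0.0005,0,0,0],[0,0,0,0,0,0],[0,0,0,0,0,0]]' 82; python3 -m jog '[[0,0,-0.008,0,0,0],[0,0,-0.02,0,0,0],[0,0,-0.03,0,0,0],[0,0,-0.035,0,0,0],[0,0,-0.035,0,0,0],[0,0,-0.035,0,0,0]]' ; python3 - <<'E'
from h import *
for n in("wrist","top","scene"):
    d=optics.get_image(n);cv2.imwrite(f"pics/{n}22.png",d["pixels"][:,:,::-1]);np.savez(f"{n}22.npz",**d)
E
```

```text
time_s: 26.73
eef_pos: [0.5706, -0.2069, 0.0086]
eef_rot: [0.619, 0.785, 0.0, 0.002]
wrist_force: [0.3, 0.0, -1.0]
grip_width: 0.07
time_s: 27.23
eef_pos: [0.5632, -0.2036, 0.1684]
eef_rot: [0.62, 0.785, -0.002, -0.008]
wrist_force: [0.9, 0.3, 0.5]
grip_width: 0.07
```

View pics/wrist22.png

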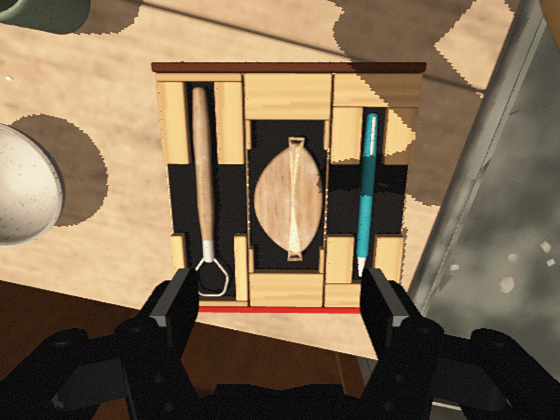

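```bash
python3 -m jog '[[0.03,-0.01,-0.03,0.005,0.005,0],[0.035,-0.01,-0.03,0,0,0],[0.035,-0.01,-0.03,0,0,0],[0.035,-0.01,-0.02,0,0,0],[0.035,-0.01,0,0,0,0],[0.035,-0.01,0,0,0,0],[0.03,-0.01,0,0,0,0],[0,0,0,0,0,0]]'; python3 - <<'E'
from h import *
np.set_printoptions(precision=4,suppress=True)
t=optics.get_image("top");s=optics.get_image("scene")
np.savez("t23.npz",**t);np.savez("s23.npz",**s)
crop(t,320,130,440,240,6,"pics/t23.png");crop(s,340,180,500,310,5,"pics/s23.png");cv2.imwrite("pics/s23f.png",s["pixels"][:,:,::-1]);crop(t,140,130,320,260,4,"pics/t23m.png")
E
```

```text
time_s: 28.05
eef_pos: [0.4403, 0.0069, 0.2738]
eef_rot: [0.622, 0.783, -0.003, -0.015]
wrist_force: [-0.1, -0.2, -0.5]
grip_width: 0.0699
```

View pics/t23.png

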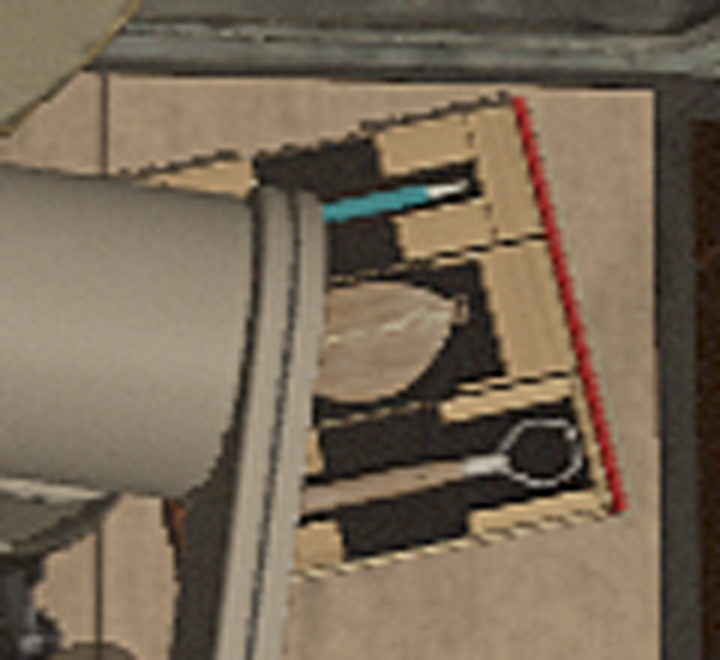

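View pics/s23.png

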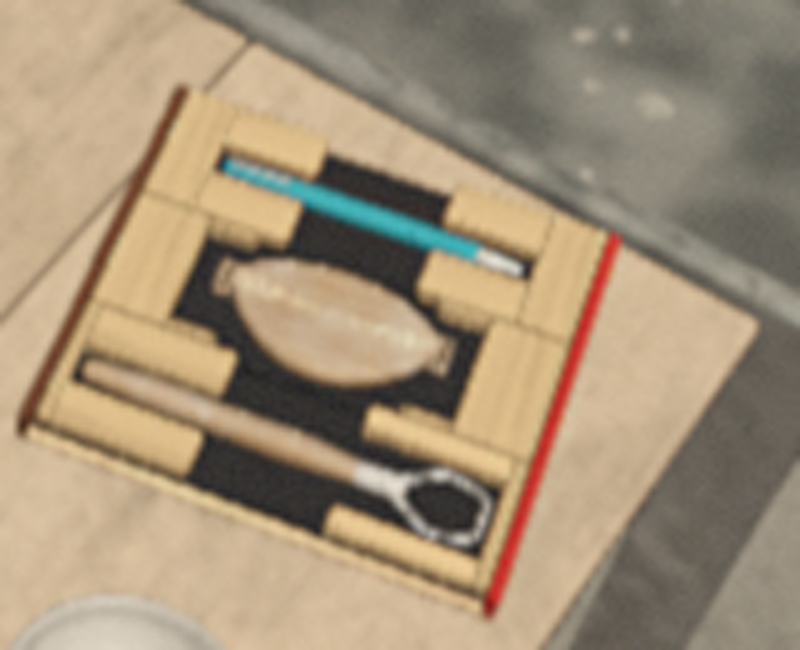

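View pics/s23f.png

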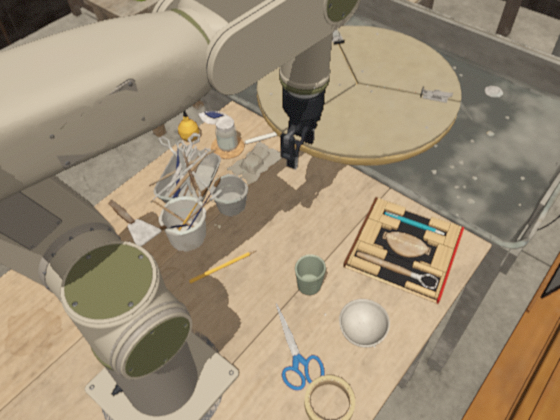

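```bash
python3 - <<'E'
from h import *
s=dict(np.load("s23.npz"));w=dict(np.load("wrist22.npz"))
ST=lambda u,v:((u+.5)/5-.5+340,(v+.5)/5-.5+180)
ex=np.array([.973,.231]);ey=np.array([-.231,.973]);c=np.array([.568,-.2065])
def chk(d,n,a,b,z,dx):
    p,q=[(pt(d,*x,z)[:2]-c)@np.array([ex,ey]).T*1000-[dx,0] for x in(a,b)];v=p-q
    print(n,"mid",((p+q)/2).round(1),"len",np.linalg.norm(v).round(1),"yaw",round(float(np.arctan2(-v[0],v[1])),3))
chk(s,"pen s",ST(225,165),ST(522,270),.0165,70);chk(s,"loop s",ST(83,368),ST(470,540),.0175,-70);chk(s,"rib s",ST(220,272),ST(448,362),.016,0)
chk(w,"pen w",(373,114),(361,276),.0165,70);chk(w,"loop w",(200,88),(213,297),.0175,-70);chk(w,"rib w",(297,139),(294,260),.016,0)
E
```

```text
pen s mid [-2.3 -0.8] len 145.6 yaw 0.0
loop s mid [-7.7  0.4] len 183.4 yaw -0.063
rib s mid [ 5.  -1.7] len 110.3 yaw -0.032
pen w mid [-0.5 -0.2] len 144.4 yaw 0.002
loop w mid [ 1.2 -1.6] len 186.6 yaw 0.002
rib w mid [ 8.  -2.4] len 109.0 yaw -0.009
```

```bash
python3 - <<'E'
from h import *
s=dict(np.load("s23.npz"));w=dict(np.load("wrist22.npz"))
crop(w,235,60,340,310,2.4,"pics/w22c.png")
ST=lambda u,v:((u+.5)/5-.5+340,(v+.5)/5-.5+180)
ex=np.array([.973,.231]);ey=np.array([-.231,.973]);c=np.array([.568,-.2065])
def f(d,n,a,z): print(n,((pt(d,*a,z)[:2]-c)@np.array([ex,ey]).T*1000).round(1))
for z in(.011,.0195):
    f(w,"rib L",(254,198),z);f(w,"rib R",(323,190),z)
for a in[(250,122),(325,122),(251,272),(323,272)]: f(w,"pocket end",a,.021)
for a in[(246,92),(332,92)]: f(w,"rib block top edges",a,.021)
f(s,"loop tail",ST(83,368),.0175);f(s,"loop junction",ST(372,478),.0175)
m=.0
E
```

```text
rib L [-28.5   0.3]
rib R [32.1  7.8]
rib L [-27.8   2.5]
rib R [31.1  9.8]
pocket end [-29.6  65.8]
pocket end [30.4 65.9]
pocket end [-31.7 -66.8]
pocket end [ 33.8 -66.3]
rib block top edges [-32.2  88.6]
rib block top edges [35.  88.7]
loop tail [-71.9  91.9]
loop junction [-71.6 -43.7]
```

View pics/w22c.png

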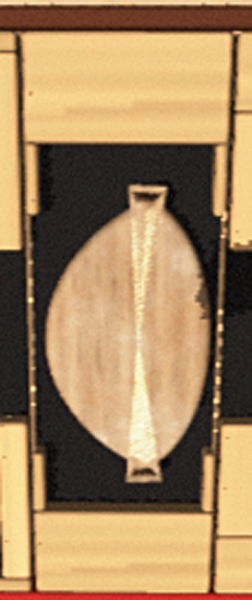

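```bash
python3 - <<'E'
from h import *
print(ctrl.sense()["joint_velocities"].round(3)); print(ticket.finish_job())
E
```

```text
[-0.037  0.037 -0.023 -0.01  -0.011 -0.015]
the job is handed in; nothing more can be done
None
```

I moved the jar onto the cork mat, then put the pen, loop tool and rib into their own pockets. The pen tip and the loop point to the red end. I handed in at about 28 s with the gripper clear, and the hand-in gives no verdict.

**Last checks, offsets from each pocket's or mat's centre:**

| Item | Across | Along | Angle |
|---|---|---|---|
| Pen | 0.5–2.3 mm | under 1 mm | about 0.00 rad |
| Loop tool | 1–2 mm | under 2 mm | about 0.00 rad |
| Rib | 1–2 mm | about 2 mm | 0.01–0.03 rad |
| Jar | about 4 mm from the mat's centre, upright | – | – |

**Disagreements:**
- **Loop tool:** my first scene-camera reading said 7.7 mm and 0.06 rad off. I had taken a point off the middle of the loop. Taking it from the tail and the loop-end of the handle gave about 2 mm and 0.00 rad.
- **Rib:** its two end knobs sit off its centre line. The line between them is 5–8 mm across from the pocket's middle, and the limit is 9 mm. The table uses the mid-point between its long sides, which I took as its middle.
- **Jar on the mat:** the wrist and scene cameras differed by about 10 mm in absolute position. Each camera on its own put the jar within about 4 mm of the mat's centre.

The bulb, tumbler and bowl looked undisturbed in the last pictures, but I did not measure them.

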